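# Load the picture tiles into the night lamp and light it

## Robot

A 7-joint arm with a two-finger parallel gripper is mounted at the origin on the work surface. World frame = base frame: x ahead of the robot, y to its left, z up, the work surface at z = 0. Lengths are in mm, angles in degrees, forces in N, time in s.
With the tool pointing down it reaches from about 425 to 825 mm from the base axis. Payload 3.6 kg.
Tool frame: the origin (TCP) lies at the centre of the arm's flange, where the gripper is bolted on; the fingertips stand 173 mm ahead of it and the grasp point (between the pads) lies 155 mm ahead of it; x points along the fingers, y is the direction in which the jaws open and shut, and the axes are right-handed (so a half turn about x gives the same grasp; the last joint's range is limited). The gripper opens to 85 mm and grips with 20 to 120 N. Pads are 22 mm wide; open, the fingers measure 114 mm over their backs; the gripper's body (76 mm by 85 mm) begins 54 mm behind the grasp point. The pads swing forward as they close: fully open they stand 13 mm farther back than shut.
Start: joints at [-70.617, 35.231, -0.722, 81.555, 0.464, 63.22, -2.315], TCP at [231.87, 607.217, 404.697] pointing down, gripper open.
Joint ranges: [-178.69, 178.69], [-17.37, 117.87], [-77.05, 75.6], [15.02, 138.74], [-78.02, 258.01], [0.78, 113.62], [-162.83, 162.83]. Speed limits (degrees/s): [159.86, 159.86, 180, 180, 180, 180, 180].

## Interface

Orientations are given as [roll, pitch, yaw] about the fixed x, y, z axes, in that order (R = Rz(yaw) Ry(pitch) Rx(roll)).
In Python, from cell import ctrl, grab_frame, order gives the robot as it stands. The module is installed in compiled form; this text tells all that it offers.
- The arm moves only by the tool apply_moves, never from a script. Its argument "increments" is a list of rows, each a list of 3 entries, a list of its own where there are three numbers: the finger opening in cm, from 0 to 8.54, then the shift along the tool's x, y, z in cm, then the turn, a rotation vector about the tool's x, y, z in degrees. In form: [[jaw, [tx, ty, tz], [ax, ay, az]], ...]. A call has 1 to 12 rows; each row is the pose to reach, as a shift and turn from the pose commanded when the call began, along the tool's axes at that moment; what a row does not reach only later rows make up. A row lasts 1/8 s, in which the tool goes at most 62.5 mm and 10.7 degrees, less where a joint would pass 70% of its speed; a pose out of reach is approached as far as the arm can. A call with a gripper value outside its range is refused whole. The fingers move at their own pace and stop on an object; "force" is the grip in N (left out, the last holds). Time passes only in rows, so rows that repeat a pose let the fingers close. It gives the time, the measured TCP pose, the force and the opening at its end, in the units of the state.
- ctrl.sense(): the state, without advancing time (a new reading comes with each control period).
- grab_frame(name): name is "scene" or "top" or "wrist"; returns a dict with "color" (420x560x3 uint8, blue, green, red), "camera_matrix" (3x3 intrinsics, pixels), "pose" (4x4, takes a point from camera to world coordinates); the wrist camera has in their place "tool_from_camera" (4x4, takes a point from camera to tool coordinates, whose origin is the TCP and whose axes are the tool frame's). Camera axes: x right, y down, z forward; pixel columns grow to the right and rows downward; lengths in mm; the calibration is good to about 2 mm. The wrist camera is an equidistant fisheye: a pixel r from the principal point sees the ray r / f radians off the axis. A picture is of the moment at which its call begins: read the wrist's pose just before it. There is no depth.
- order.close_job(): hands the job in, once; it reports no verdict.
The state is a dict: "clock": time; "joints": joint angles; "qd": joint speeds; "tau": joint torques, N m; "tool_pos": TCP position; "ee_rot": TCP orientation; "wrist_force": force on the tool from outside, world axes, zero at the start; "moment": the same for the moment, N m; "width": opening from 0.0 (shut) to 1.0 (fully open).
Only numpy, scipy, OpenCV 4.12 (cv2) and the standard library are available. Lean on these libraries where they do the work, as an engineer would, in place of code of your own. Each camera call takes 0.05 s, during which the arm holds its last target.

## Task

Slide each picture tile lengthwise in its lane until its end sticks out past the edge of the wooden stand and you can grip it there, and lay every tile flat in a pocket of its own in the night lamp, face up and fully down. Once all the tiles are in, turn the lamp's dimmer knob clockwise all the way up. Do not disturb the cup, the ring toy or the cream jar.

Things in the scene. Friction and masses are not known exactly. Their poses are not given: they have to be found in the camera images.
- stand: Fixed low tile stand of mid-brown wood, 180 mm long (x), 264 mm wide (y). Origin at the centre of its underside, on the table. On top are four lanes along its x, centred at y = -96, -32, +32 and +96 mm, open at both ends. Lane floor 44 mm above the table; lanes 52 mm wide between ribs 8 mm higher than the lane floor, so a tile's sides cannot be reached inside a lane.
- stand_edge (a point): Middle of the stand's front edge (x = -90 mm of the stand), at lane floor height, 44 mm above the table; axes as the stand's, the robot lies on its -x side. Beyond this edge, and beyond the rear edge 180 mm behind it, is open space down to the table.
- tile1: Loose dark wooden picture tile, a flat plate 140 x 48 mm and 6 mm thick, about 50 g, with thin brass inlays on top. It lies flat in a lane of the stand; three or four tiles are present (absent: None) and all are alike to handle. Origin at the centre of the underside, x along its length, z up. It fits a pocket either way round.
- tile2: Loose dark wooden picture tile, a flat plate 140 x 48 mm and 6 mm thick, about 50 g, with thin brass inlays on top. It lies flat in a lane of the stand; three or four tiles are present (absent: None) and all are alike to handle. Origin at the centre of the underside, x along its length, z up. It fits a pocket either way round.
- tile3: Loose dark wooden picture tile, a flat plate 140 x 48 mm and 6 mm thick, about 50 g, with thin brass inlays on top. It lies flat in a lane of the stand; three or four tiles are present (absent: None) and all are alike to handle. Origin at the centre of the underside, x along its length, z up. It fits a pocket either way round.
- tile4: Loose dark wooden picture tile, a flat plate 140 x 48 mm and 6 mm thick, about 50 g, with thin brass inlays on top. It lies flat in a lane of the stand; three or four tiles are present (absent: None) and all are alike to handle. Origin at the centre of the underside, x along its length, z up. It fits a pocket either way round.
- lamp: Fixed flat white plastic night lamp (light panel), 306 mm wide (y), from x = -105 to +110 mm of its origin, which lies at table height below the middle of its width. On top, four pockets side by side; pocket floors 34 mm, wall tops 42 mm above the table. The back part (x +49 to +110) is 42 mm high and carries the dimmer at x = +80, y = 0.
- lamp_front (a point): Point at the middle of the lamp's front end (x = -105 mm), 34 mm up; axes as the lamp's. From here to x = -45 mm each pocket has only a tongue 34 mm wide under it, with a lip at its end, and open notches on both sides of the tongue down to the table: fingers holding a tile by its long sides near that end can go down there.
- pocket_a (a point): Pocket at the lamp's y = -114 mm: the centre of the pocket floor, 34 mm above the table; axes as the lamp's. The pocket is 148 mm long (x), 54 mm wide, 8 mm deep, pockets are 76 mm apart; its -x end has the finger notches.
- pocket_b (a point): Pocket at the lamp's y = -38 mm: the centre of the pocket floor, 34 mm above the table; axes as the lamp's. The pocket is 148 mm long (x), 54 mm wide, 8 mm deep, pockets are 76 mm apart; its -x end has the finger notches.
- pocket_c (a point): Pocket at the lamp's y = +38 mm: the centre of the pocket floor, 34 mm above the table; axes as the lamp's. The pocket is 148 mm long (x), 54 mm wide, 8 mm deep, pockets are 76 mm apart; its -x end has the finger notches.
- pocket_d (a point): Pocket at the lamp's y = +114 mm: the centre of the pocket floor, 34 mm above the table; axes as the lamp's. The pocket is 148 mm long (x), 54 mm wide, 8 mm deep, pockets are 76 mm apart; its -x end has the finger notches.
- dimmer (a joint): Turn of the dimmer knob in rad: 0 is off, it grows clockwise seen from above to a stop at 1.4 (fully up). Light friction (0.04 N m); it stays where it is left.
- dimmer_grip (a point): Point on the vertical axis of the black dimmer knob, at the height to grip it, 79 mm above the table. The grip is an upright bar 42 mm long and 14 mm wide whose top is 86 mm above the table; x of this point lies along the bar and turns with it; at dimmer 0 it is the lamp's x.
- sippy_cup: Bystander: closed steel sippy cup, 74 mm across, 125 mm tall. Origin at the centre of its base.
- ring_toy: Bystander: wooden stacking ring toy, 90 mm across, 110 mm tall. Origin at the centre of its base.
- cream_jar: Bystander: closed cream jar, 64 mm across, 55 mm tall. Origin at the centre of its base.
Not all that is in view belongs to the job. What is shaped like the tile2 but orange is not meant.

How it is judged:
By the outcome, as a careful person would: the job done as asked, in the order asked, and still so for the second after the job is handed in, with the robot touching nothing.
Of tile1, tile2, tile3, tile4 only 3 to 4 are there at a start; the rules pass over those that are not, and their reading is None.
At some moment in a run one of tile1, tile2, tile3, tile4 may be knocked a few centimetres aside while the robot is not near it.
Once in a run the grip may slacken for a moment while it holds something.
It also fails if it takes over 210 s, if anything falls off the work surface, if the arm or the gripper's body presses on something with over 40 N, if the wrist force passes 120 N, or if a joint passes its speed limit or range.

## Working session

There is one attempt and no reset: what is moved stays moved. The work goes in short steps, Python scripts to look and compute and a tool call to move; the robot and the scene stay as the last step left them, time stands still between calls to the robot, and variables do not carry over. Pictures are saved under pics/ and viewed, and the job is handed in when it is done.

Besides the shell and the picture viewer there is one more tool, called as name([rows], argument=value, ...), one row to a line, values as JSON. apply_moves: Moves the arm, as the interface text tells. Its arguments: {"type":"object","properties":{"increments":{"type":"array","items":{"type":"array"}},"force":{"type":"number"}},"required":["increments"]}

```bash
mkdir -p pics; ls; cat > h.py <<'E'
import numpy as np, cv2, json
from cell import ctrl, grab_frame, order
from scipy.spatial.transform import Rotation as R
def snap(name,fn):
    f=grab_frame(name); cv2.imwrite('pics/'+fn,f['color']); return f
def ray_pt(f,u,v,z):
    K=f['camera_matrix'];P=f['pose']
    d=P[:3,:3]@np.linalg.inv(K)@np.array([u,v,1.]); o=P[:3,3]
    return o+d*(z-o[2])/d[2]
def proj(f,p):
    K=f['camera_matrix'];P=f['pose']
    c=P[:3,:3].T@(np.asarray(p,float)-P[:3,3]); q=K@c; return q[:2]/q[2]
def tool_delta(pos,rot,goal,yaw=None):
    pass
E
python3 - <<'E'
from h import *
print(ctrl.sense())
for n in ['scene','top','wrist']:
    f=snap(n,n+'0.png')
    print({k:(np.round(v,3).tolist()) for k,v in f.items() if k!='color'})
E
```

```text
pics
{'clock': 0.0, 'joints': array([-70.61803845,  35.28915629,  -0.72365441,  81.64098977,
         0.46592709,  63.22098943,  -2.31561241]), 'qd': array([-0.0192257 ,  0.03727932,  0.07726954, -0.03636759,  0.07840306,
       -0.00201993, -0.04347304]), 'tau': array([-2.30657206e-04, -4.69203615e+01,  2.59080213e-01, -1.71036136e+01,
        9.92631598e-03,  9.49342211e-03,  9.21886482e-06]), 'tool_pos': array([231.7511431 , 606.93693699, 403.54053699]), 'ee_rot': array([ -88.70432792,   89.85177064, -109.60020458]), 'wrist_force': array([ 0.12706619, -0.10475143, -0.54440649]), 'moment': array([ 0.03235959, -0.01189427,  0.00940586]), 'width': 0.9984727478059827}
{'camera_matrix': [[514.932, 0.0, 277.7], [0.0, 514.932, 202.227], [0.0, 0.0, 1.0]], 'pose': [[-0.554, 0.633, -0.54, 1349.259], [0.832, 0.416, -0.367, 450.855], [-0.008, -0.652, -0.758, 1085.191], [0.0, 0.0, 0.0, 1.0]]}
{'camera_matrix': [[388.705, 0.0, 286.794], [0.0, 388.705, 211.145], [0.0, 0.0, 1.0]], 'pose': [[-0.022, -0.987, 0.159, 470.421], [-0.999, 0.017, -0.032, -11.443], [0.029, -0.16, -0.987, 960.704], [0.0, 0.0, 0.0, 1.0]]}
{'camera_matrix': [[325.192, 0.0, 274.751], [0.0, 325.192, 212.433], [0.0, 0.0, 1.0]], 'tool_from_camera': [[0.0, -0.311, 0.95, 30.378], [1.0, 0.001, 0.0, 0.856], [-0.001, 0.95, 0.311, -78.935], [0.0, 0.0, 0.0, 1.0]]}
```

View pics/top0.png

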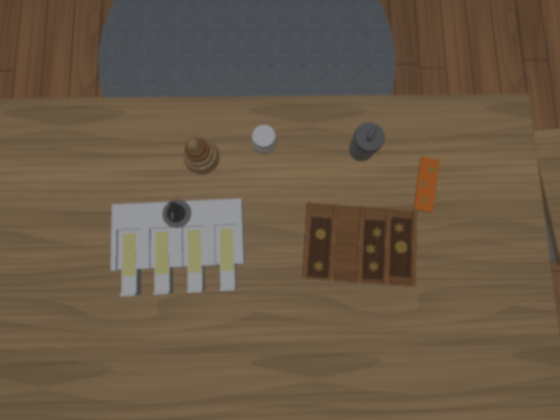

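View pics/scene0.png

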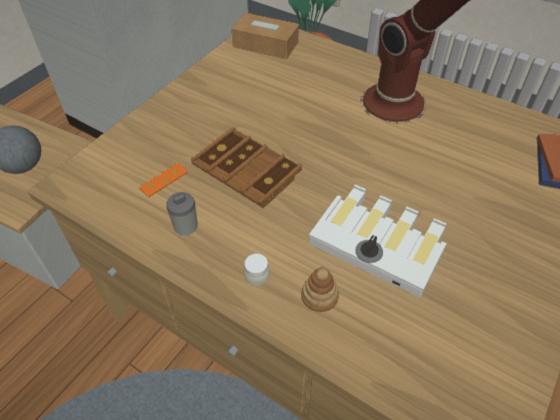

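View pics/wrist0.png

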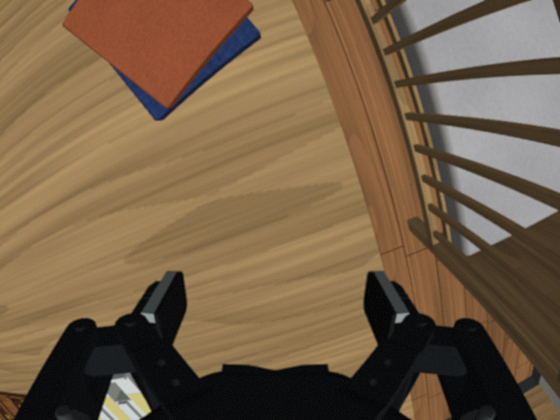

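The top view shows three dark tiles in the stand, at (319,247), (373,248) and (401,246). The lane at (345,245) is empty, and the orange look-alike lies outside at (427,184). The lamp is on the left with its knob at (177,211), and the front notches face the robot (down in the image).

```bash
python3 - <<'E'
import cv2
a=cv2.imread('pics/top0.png')
def crop(a,x0,y0,x1,y1,k,fn):
    cv2.imwrite('pics/'+fn,cv2.resize(a[y0:y1,x0:x1],None,fx=k,fy=k,interpolation=cv2.INTER_CUBIC))
crop(a,295,195,445,295,5,'stand_c.png')
crop(a,100,190,250,300,5,'lamp_c.png')
E
```

```text
(no output)
```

View pics/stand_c.png

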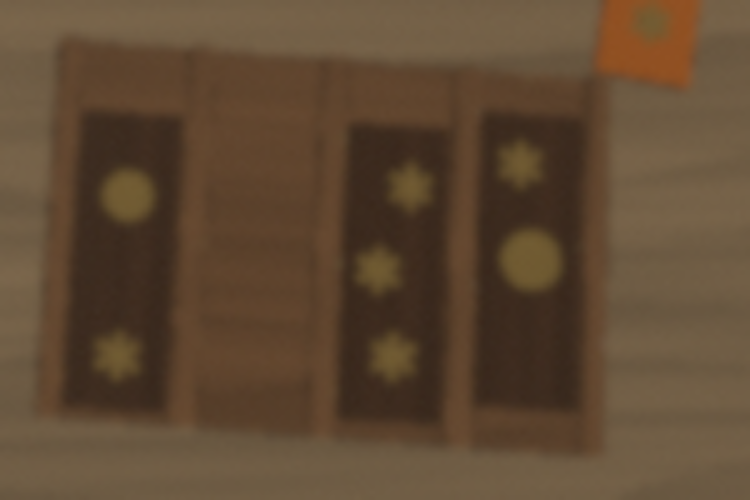

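View pics/lamp_c.png

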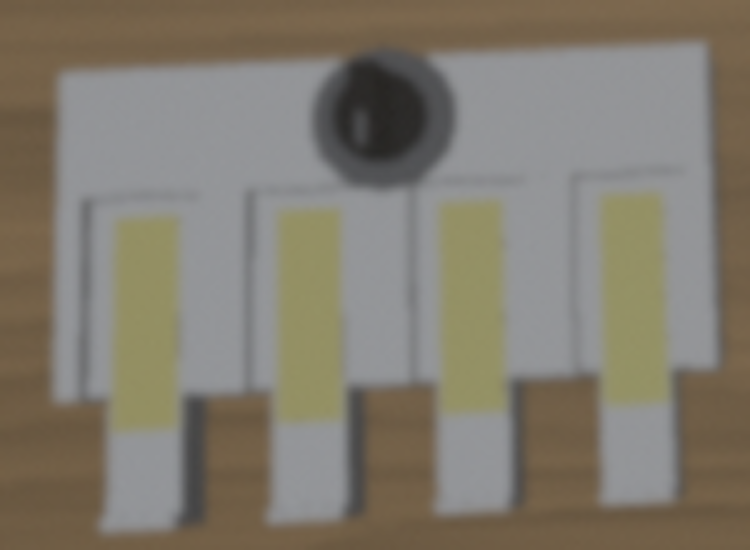

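```bash
python3 - <<'E'
import cv2
a=cv2.imread('pics/scene0.png')
def crop(a,x0,y0,x1,y1,k,fn):
    cv2.imwrite('pics/'+fn,cv2.resize(a[y0:y1,x0:x1],None,fx=k,fy=k,interpolation=cv2.INTER_CUBIC))
crop(a,180,115,320,215,5,'stand_s.png')
crop(a,300,175,455,295,5,'lamp_s.png')
E
```

```text
(no output)
```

View pics/stand_s.png

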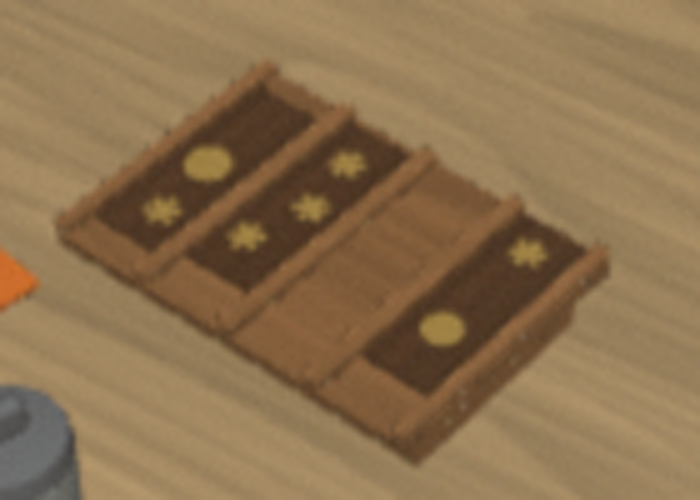

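View pics/lamp_s.png

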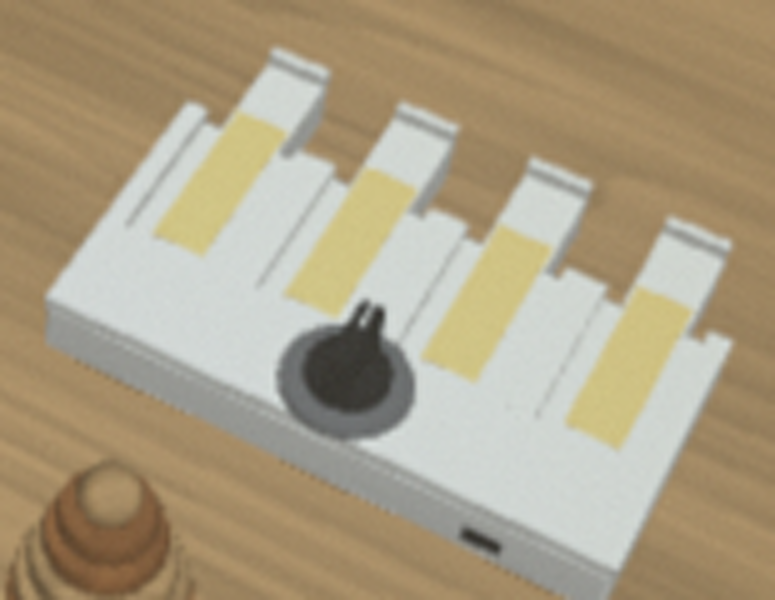

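```bash
cat > fit.py <<'E'
from h import *
from scipy.optimize import least_squares
fs=grab_frame('scene'); ft=grab_frame('top')
def c(x0,y0,p): return np.array([x0,y0])+(np.array(p)+.5)/5-.5
S=[(fs,c(180,115,p),q) for p,q in [((64,222),(90,-132,52)),((405,430),(90,132,52)),((265,65),(-90,-132,52)),((603,250),(-90,132,52))]]
S+=[(ft,c(295,195,p),q) for p,q in [((66,42),(90,132,52)),((605,77),(90,-132,52)),((42,411),(-90,132,52)),((600,445),(-90,-132,52))]]
L=[(fs,c(300,175,p),q) for p,q in [((612,572),(110,153,42)),((47,300),(110,-153,42)),((730,342),(-45,153,42)),((192,103),(-45,-153,42))]]
L+=[(ft,c(100,190,p),q) for p,q in [((60,73),(110,153,42)),((707,42),(110,-153,42)),((55,400),(-45,153,42)),((718,368),(-45,-153,42))]]
def pt(s,q):
    t=np.radians(s[2]);return np.array([s[0]+q[0]*np.cos(t)-q[1]*np.sin(t),s[1]+q[0]*np.sin(t)+q[1]*np.cos(t),q[2]])
for nm,D,g in [('stand',S,[600,-150,0]),('lamp',L,[600,300,0])]:
  for sub in (D,[d for d in D if d[0] is fs],[d for d in D if d[0] is ft]):
    r=least_squares(lambda s:np.concatenate([proj(f,pt(s,q))-p for f,p,q in sub]),g,x_scale=[100,100,10])
    print(nm,r.x.round(2),r.fun.round(2))
E
python3 fit.py
```

```text
stand [ 537.78 -210.96   -4.98] [-2.97  0.   -0.36  1.76 -1.01 -1.34  0.92 -0.15 -1.63 -1.19  0.47 -0.56
 -1.27  1.53  0.6   2.21]
stand [ 535.58 -209.61   -5.22] [-2.07 -0.43  0.29  1.5   0.   -1.63  1.73 -0.26]
stand [ 539.09 -212.13   -4.88] [-1.23 -1.64  0.85 -1.21 -0.72  1.06  1.12  1.53]
lamp [537.67 219.15   1.64] [ 0.1  -0.03 -0.99 -0.72 -0.13  0.14 -1.43 -0.24 -0.4  -0.25 -0.43  0.27
 -0.83  0.37 -0.54  0.13]
lamp [537.26 220.64   1.5 ] [ 0.6   0.21 -0.42 -0.71  0.49  0.41 -0.78 -0.18]
lamp [537.96 217.81   1.73] [ 0.09 -0.27  0.05  0.04 -0.2   0.33  0.06 -0.12]
```

```bash
cat >> h.py <<'E'
ST=np.array([537.5,-210.8,-5.0]); LA=np.array([537.7,219.2,1.6])
def w2(s,x,y):
    t=np.radians(s[2]);return np.array([s[0]+x*np.cos(t)-y*np.sin(t),s[1]+x*np.sin(t)+y*np.cos(t)])
def inv(s,x,y):
    t=np.radians(s[2]);d=np.array([x-s[0],y-s[1]]);return np.array([d[0]*np.cos(t)+d[1]*np.sin(t),-d[0]*np.sin(t)+d[1]*np.cos(t)])
def Rt(psi):
    a=np.radians(psi);return np.array([[0,np.cos(a),np.sin(a)],[0,np.sin(a),-np.cos(a)],[-1,0,0]])
def load():
    d=json.load(open('cmd.json'));return np.array(d['p']),np.array(d['R'])
def save(p,Rm): json.dump(dict(p=list(p),R=np.asarray(Rm).tolist()),open('cmd.json','w'))
def psi_of(Rm): return np.degrees(np.arctan2(Rm[1,1],Rm[0,1]))
def done(t,a):  # record a move made from cmd: shift cm, rotvec deg
    p,Rm=load(); save(p+Rm@(np.array(t)*10),Rm@R.from_rotvec(np.radians(a)).as_matrix())
def goal(x,y,ztip,psi,off=173):  # world goal of tip
    p,Rm=load(); tp=np.array([x,y,ztip+off]); T=Rt(psi)
    t=Rm.T@(tp-p)/10; a=np.degrees(R.from_matrix(Rm.T@T).as_rotvec())
    print('shift cm',t.round(2).tolist(),'turn',a.round(1).tolist(),'rows',max(np.linalg.norm(t)*10/62.5,np.linalg.norm(a)/10.7).round(1))
def st():
    s=ctrl.sense(); Rm=R.from_euler('xyz',s['ee_rot'],degrees=True).as_matrix()
    print('t',round(s['clock'],2),'pos',s['tool_pos'].round(1),'psi',psi_of(Rm).round(2),'down',Rm[:,0].round(3),'F',s['wrist_force'].round(1),'w',round(s['width']*85.4,1),'j7',s['joints'][6].round(1))
    return s,Rm
E
python3 - <<'E'
from h import *
s,Rm=st()
save([231.87,607.217,404.697],Rm)
ft=grab_frame('top')
for n,u,v in [('A',321,217.2),('B',374.5,219.6),('C',401.8,217.5)]:
    p=ray_pt(ft,u,v,50); print(n,p.round(1),inv(ST,*p[:2]).round(1))
for n,u,v in [('A front',318,276.8),('B f',372.6,278.9),('C f',400,276.5)]:
    p=ray_pt(ft,u,v,50); print(n,p.round(1),inv(ST,*p[:2]).round(1))
E
```

```text
t 0.25 pos [231.8 607.1 404.1] psi 69.1 down [-0.    -0.001 -1.   ] F [ 0.3 -0.   0.3] w 85.8 j7 -2.3
A [ 601.5 -121.6   50. ] [56.  94.4]
B [ 593.5 -249.2   50. ] [ 59.1 -33.3]
C [ 597.4 -315.1   50. ] [ 68.8 -98.7]
A front [ 462.2 -109.6   50. ] [-83.8  94.2]
B f [ 454.6 -236.6   50. ] [-80.3 -33. ]
C f [ 458.7 -301.2   50. ] [-70.6 -96.9]
```

```bash
python3 - <<'E'
from h import *
goal(*w2(ST,85,95.5),110,85)
E
```

```text
shift cm [12.24, -53.99, 63.29] turn [-15.9, -0.0, 0.1] rows 13.5
```

apply_moves([
  [0,[0,-27,31.6],[-8,0,0]],
  [0,[0,-27,31.6],[-8,0,0]],
  [0,[0,-27,31.6],[-8,0,0]],
  [0,[0,-27,31.6],[-8,0,0]],
  [0,[0,-27,31.6],[-8,0,0]],
  [0,[0,-27,31.6],[-8,0,0]],
  [0,[0,-27,31.6],[-8,0,0]],
  [0,[0,-27,31.6],[-8,0,0]],
], force=60)

```text
clock: 1.3
tool_pos: [432.7, 238.3, 404.9]
ee_rot: [-42.9, 89.9, -56.3]
wrist_force: [-0.2, -0.2, 0.3]
width: 0.003
```

```bash
python3 - <<'E'
from h import *
done([0,-27,31.6],[-8,0,0]); print(load()[0].round(1)); st()
goal(*w2(ST,85,95.5),110,85)
E
```

```text
[430.8 242.3 405. ]
t 1.3 pos [432.7 238.3 404.9] psi 76.61 down [ 0.001 -0.002 -1.   ] F [-0.2 -0.2  0.3] w 0.3 j7 44.9
shift cm [12.24, -31.14, 27.63] turn [-7.9, -0.0, 0.1] rows 6.9
```

apply_moves([
  [0,[0,-31.1,27.6],[-7.9,0,0]],
  [0,[0,-31.1,27.6],[-7.9,0,0]],
  [0,[0,-31.1,27.6],[-7.9,0,0]],
  [0,[0,-31.1,27.6],[-7.9,0,0]],
  [0,[0,-31.1,27.6],[-7.9,0,0]],
  [0,[0,-31.1,27.6],[-7.9,0,0]],
  [0,[0,-31.1,27.6],[-7.9,0,0]],
  [0,[12,-31.1,27.6],[-7.9,0,0]],
  [0,[12,-31.1,27.6],[-7.9,0,0]],
  [0,[12,-31.1,27.6],[-7.9,0,0]],
])

```text
clock: 2.55
tool_pos: [628.8, -120.6, 279.8]
ee_rot: [169.5, 89.3, 164.6]
wrist_force: [-0.7, 0.5, 0.8]
width: 0.0
```

```bash
python3 - <<'E'
from h import *
done([12,-31.1,27.6],[-7.9,0,0]); print(load()[0].round(1)); st()
f=snap('wrist','w1.png'); snap('scene','s1.png'); snap('top','t1.png')
E
```

```text
[ 630.3 -122.7  285.4]
t 2.55 pos [ 628.8 -120.6  279.8] psi 85.11 down [-0.012  0.003 -1.   ] F [-0.7  0.5  0.8] w 0.0 j7 94.8
```

View pics/w1.png

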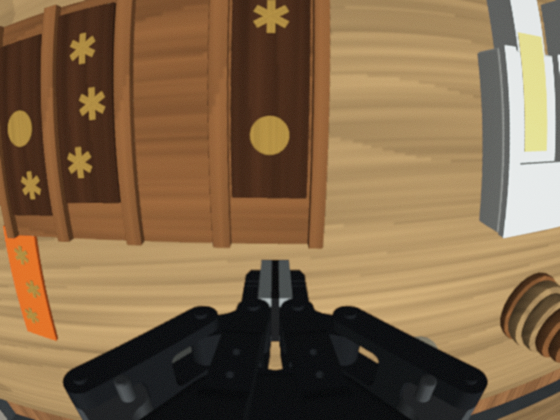

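View pics/t1.png

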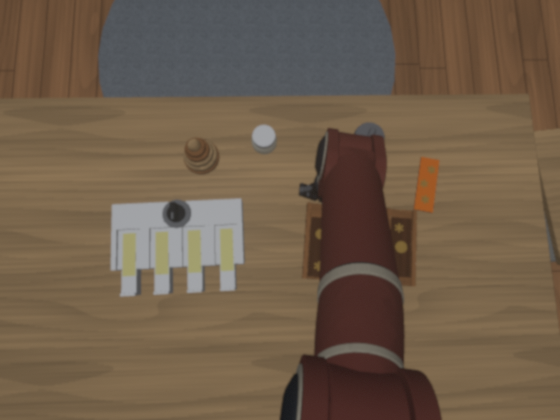

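apply_moves([
  [0,[0,0,0],[0,0,0]],
  [0,[0,0,0],[0,0,0]],
  [0,[0,0,0],[0,0,0]],
])

```text
clock: 3.08
tool_pos: [630.5, -122.5, 285.8]
ee_rot: [-6.4, 89.9, -11.4]
wrist_force: [0.1, 1.6, -0.3]
width: 0.003
```

```bash
cat >> h.py <<'E'
def wray(f,s,u,v,z):
    Rm=R.from_euler('xyz',s['ee_rot'],degrees=True).as_matrix()
    K=f['camera_matrix'];a=(u-K[0,2])/K[0,0];b=(v-K[1,2])/K[1,1];th=np.hypot(a,b)
    d=np.array([a/th*np.sin(th),b/th*np.sin(th),np.cos(th)]) if th>1e-9 else np.array([0,0,1.])
    T=f['tool_from_camera'];d=Rm@T[:3,:3]@d;o=s['tool_pos']+Rm@T[:3,3]
    return o+d*(z-o[2])/d[2]
E
python3 - <<'E'
from h import *
s,Rm=st()
f=snap('wrist','w2.png')
cv2.imwrite('pics/w2c.png',cv2.resize(f['color'][0:270,0:340],None,fx=2.3,fy=2.2,interpolation=cv2.INTER_CUBIC))
E
```

```text
t 3.08 pos [ 630.5 -122.5  285.8] psi 85.0 down [ 0.002 -0.    -1.   ] F [ 0.1  1.6 -0.3] w 0.3 j7 94.8
```

View pics/w2c.png

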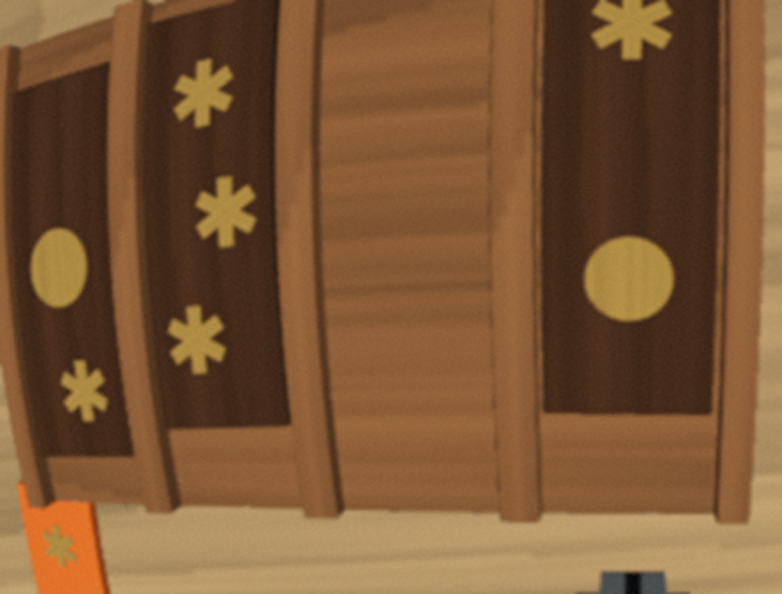

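```bash
python3 - <<'E'
from h import *
s,Rm=st(); f=grab_frame('wrist')
for n,u,v,z in [('A rl',543,412,50),('A rr',712,414,50),('rib1 r',749,521,52),('rib1 l',718,522,52),('rib2 r',541,521,52),('rib2 l',501,521,52),('rib3r',342,516,52),('rib3l',304,516,52),('rib4r',177,511,52),('rib4l',147,511,52),('B l',170,427,50),('B r',290,425,50),('C l',48,457,50),('C r',132,456,50)]:
    p=wray(f,s,(u+.5)/2.3-.5,(v+.5)/2.2-.5,z); print(n,p.round(1),inv(ST,*p[:2]).round(1))
E
```

```text
t 3.12 pos [ 630.4 -122.5  285.4] psi 85.0 down [ 0.001 -0.    -1.   ] F [ 0.5  0.2 -0.5] w 0.4 j7 94.8
A rl [ 599.6 -144.7   50. ] [56.1 71.2]
A rr [604.3 -97.1  50. ] [ 56.7 119.1]
rib1 r [638.6 -88.1  52. ] [ 90.1 131.1]
rib1 l [638.1 -97.3  52. ] [ 90.3 121.8]
rib2 r [ 633.3 -149.3   52. ] [90.1 69.6]
rib2 l [ 632.4 -161.3   52. ] [90.2 57.6]
rib3r [ 627.  -211.7   52. ] [89.3  7. ]
rib3l [ 626.1 -225.    52. ] [89.5 -6.4]
rib4r [ 621.2 -274.4   52. ] [ 88.9 -56.1]
rib4l [ 620.4 -288.    52. ] [ 89.3 -69.6]
B l [ 591.6 -269.6   50. ] [ 59.  -53.9]
B r [ 595.8 -223.6   50. ] [59.2 -7.7]
C l [ 596.5 -332.6   50. ] [  69.4 -116.2]
C r [ 600.1 -289.6   50. ] [ 69.2 -73. ]
```

apply_moves([
  [0,[4,0,0],[0,0,0]],
  [0,[5.5,0,0],[0,0,0]],
  [0,[6.3,0,0],[0,0,0]],
  [0,[6.5,0,0],[0,0,0]],
  [0,[6.6,0,0],[0,0,0]],
  [0,[6.6,0,0],[0,0,0]],
])

```text
clock: 3.92
tool_pos: [630.7, -122.6, 219.5]
ee_rot: [-7.2, 89.9, -12.2]
wrist_force: [-0.7, 0.2, -0.3]
width: -0.002
```

```bash
python3 - <<'E'
from h import *
done([6.6,0,0],[0,0,0]); print(load()[0].round(1)); st()
goal(*w2(ST,9.5,95.5),46.2,85)
f=snap('wrist','w3.png')
f=snap('scene','s3.png');cv2.imwrite('pics/s3c.png',cv2.resize(f['color'][60:240,140:400],None,fx=3,fy=3,interpolation=cv2.INTER_CUBIC))
E
```

```text
[ 630.3 -122.7  219.4]
t 3.92 pos [ 630.7 -122.6  219.5] psi 85.0 down [ 0.001 -0.    -1.   ] F [-0.7  0.2 -0.3] w -0.1 j7 94.8
shift cm [0.02, -0.03, -7.53] turn [0.0, -0.0, 0.1] rows 1.2
```

View pics/w3.png

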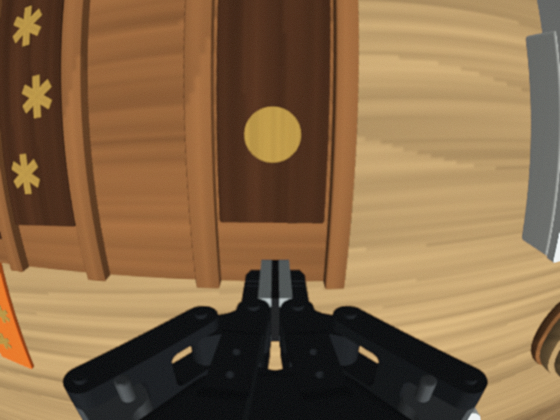

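View pics/s3c.png

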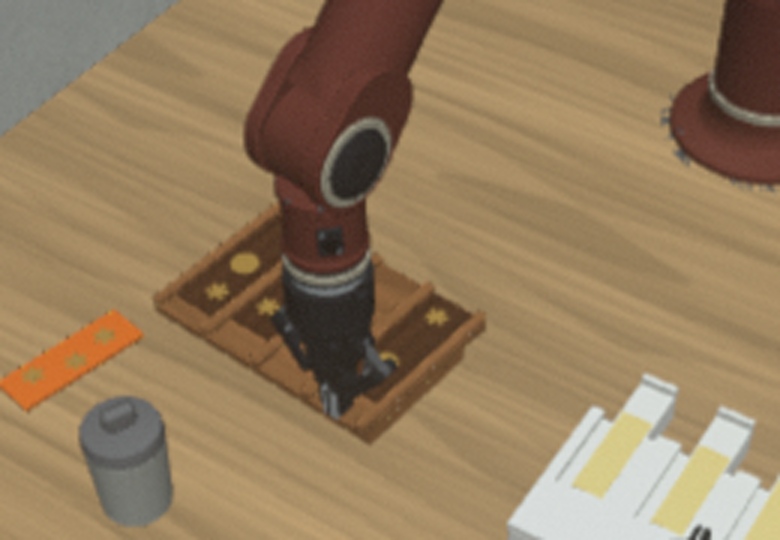

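apply_moves([
  [0,[0.05,0,-0.5],[0,0,0]],
  [0,[0.05,0,-1.2],[0,0,0]],
  [0,[0.05,0,-2],[0,0,0]],
  [0,[0.05,0,-2.8],[0,0,0]],
  [0,[0.05,0,-3.6],[0,0,0]],
  [0,[0.05,0,-4.4],[0,0,0]],
  [0,[0.05,0,-5.2],[0,0,0]],
  [0,[0.05,0,-6],[0,0,0]],
  [0,[0.05,0,-6.7],[0,0,0]],
  [0,[0.05,0,-7.2],[0,0,0]],
  [0,[0.05,0,-7.5],[0,0,0]],
  [0,[0.05,0,-7.5],[0,0,0]],
])

```text
clock: 5.52
tool_pos: [555.5, -116.0, 218.2]
ee_rot: [-173.9, 90.0, -178.9]
wrist_force: [0.4, 0.1, 0.2]
width: 0.001
```

```bash
python3 - <<'E'
from h import *
done([0.05,0,-7.5],[0,0,0]); print(load()[0].round(1)); st()
f=snap('wrist','w4.png')
f=snap('scene','s4.png');cv2.imwrite('pics/s4c.png',cv2.resize(f['color'][60:240,140:400],None,fx=3,fy=3,interpolation=cv2.INTER_CUBIC))
E
```

```text
[ 555.6 -116.2  218.9]
t 5.53 pos [ 555.5 -116.   218.2] psi 85.0 down [-0. -0. -1.] F [0.4 0.1 0.2] w 0.1 j7 95.2
```

View pics/w4.png

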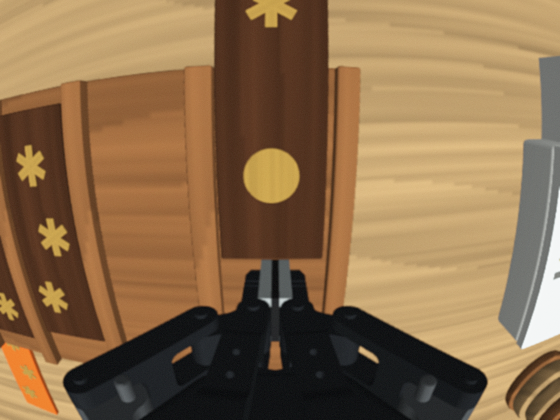

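View pics/s4c.png

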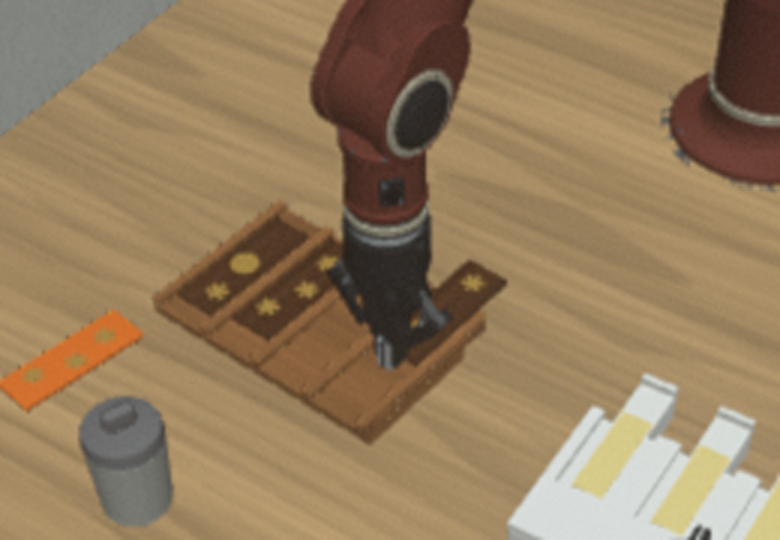

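```bash
python3 - <<'E'
from h import *
s,Rm=st(); f=grab_frame('wrist')
for n,u,v,z in [('rl',221,258,50),('rr',323,258,50),('ml',215,100,50),('mr',328,100,50),('ribL',212,66,52),('ribR',337,66,52)]:
    p=wray(f,s,u,v,z); print(n,p.round(1),inv(ST,*p[:2]).round(1))
goal(*w2(ST,-119,95.5),110,85)
goal(*w2(ST,-119,95.5),27,85)
E
```

```text
t 5.62 pos [ 555.8 -116.   218.2] psi 85.0 down [ 0. -0. -1.] F [ 0.3 -0.4  0.3] w 0.2 j7 95.2
rl [ 542.9 -139.9   50. ] [-0.9 71.1]
rr [547.  -91.6  50. ] [ -1.  119.5]
ml [ 470.7 -133.2   50. ] [-73.3  71.5]
mr [474.9 -86.   50. ] [-73.3 118.9]
ribL [ 456.2 -132.7   52. ] [-87.8  70.7]
ribR [460.6 -81.4  52. ] [-87.8 122.2]
shift cm [-6.4, -0.04, -12.88] turn [0.0, -0.0, 0.1] rows 2.3
shift cm [1.9, -0.03, -12.87] turn [0.0, -0.0, 0.1] rows 2.1
```

apply_moves([
  [0,[-3,0,0],[0,0,0]],
  [0,[-6.4,0,0],[0,0,0]],
  [8.5,[-6.4,0,-4],[0,0,0]],
  [8.5,[-6.4,0,-8],[0,0,0]],
  [8.5,[-6.4,0,-12.9],[0,0,0]],
  [8.5,[-6.4,0,-12.9],[0,0,0]],
  [8.5,[-6.4,0,-12.9],[0,0,0]],
  [8.5,[-3,0,-12.9],[0,0,0]],
  [8.5,[-1,0,-12.9],[0,0,0]],
])

```text
clock: 6.8
tool_pos: [428.9, -104.8, 227.3]
ee_rot: [-2.8, 89.9, -7.7]
wrist_force: [0.0, 0.8, 0.4]
width: 0.991
```

```bash
python3 - <<'E'
from h import *
done([-1,0,-12.9],[0,0,0]); print(load()[0].round(1)); st()
f=snap('wrist','w5.png')
goal(*w2(ST,-119,95.5),27,85)
E
```

```text
[ 427.1 -104.9  229. ]
t 6.8 pos [ 428.9 -104.8  227.3] psi 85.03 down [ 0.002 -0.    -1.   ] F [0.  0.8 0.4] w 84.6 j7 96.3
shift cm [2.9, -0.03, 0.03] turn [0.0, -0.0, 0.1] rows 0.5
```

View pics/w5.png

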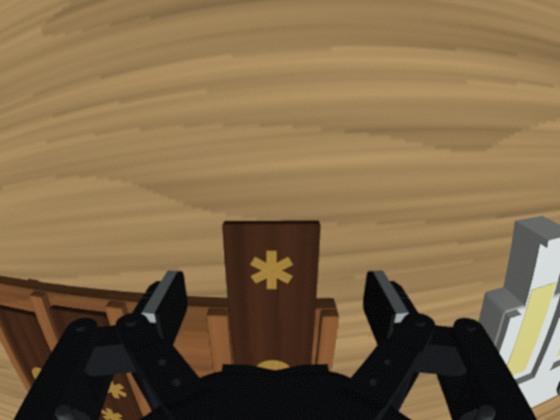

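apply_moves([
  [8.5,[1.5,0,0],[0,0,0]],
  [8.5,[2.6,0,0],[0,0,0]],
  [8.5,[2.9,0,0],[0,0,0]],
  [8.5,[2.9,0,0],[0,0,0]],
  [3,[2.9,0,0],[0,0,0]],
  [3,[2.9,0,0],[0,0,0]],
  [3,[2.9,0,0],[0,0,0]],
  [3,[2.9,0,0],[0,0,0]],
  [3,[2.9,0,0],[0,0,0]],
  [3,[2.9,0,0],[0,0,0]],
], force=70)

```text
clock: 8.1
tool_pos: [427.2, -104.8, 199.5]
ee_rot: [-11.3, 90.0, -16.3]
wrist_force: [-1.2, 1.1, 5.9]
width: 0.542
```

```bash
python3 - <<'E'
from h import *
done([2.9,0,0],[0,0,0]); print(load()[0].round(1)); st()
f=snap('wrist','w6.png')
f=snap('scene','s6.png');cv2.imwrite('pics/s6c.png',cv2.resize(f['color'][60:240,140:400],None,fx=3,fy=3,interpolation=cv2.INTER_CUBIC))
E
```

```text
[ 427. -105.  200.]
t 8.1 pos [ 427.2 -104.8  199.5] psi 85.0 down [ 0.001 -0.    -1.   ] F [-1.2  1.1  5.9] w 46.3 j7 96.3
```

View pics/w6.png

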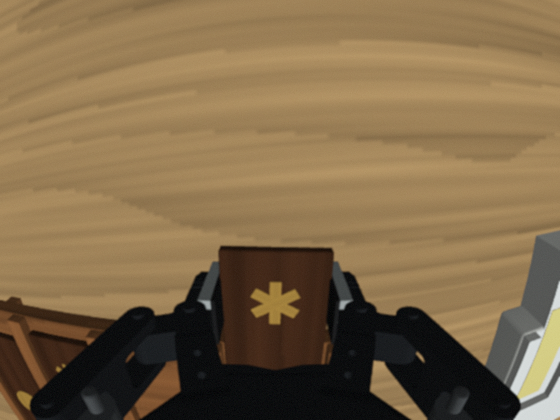

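View pics/s6c.png

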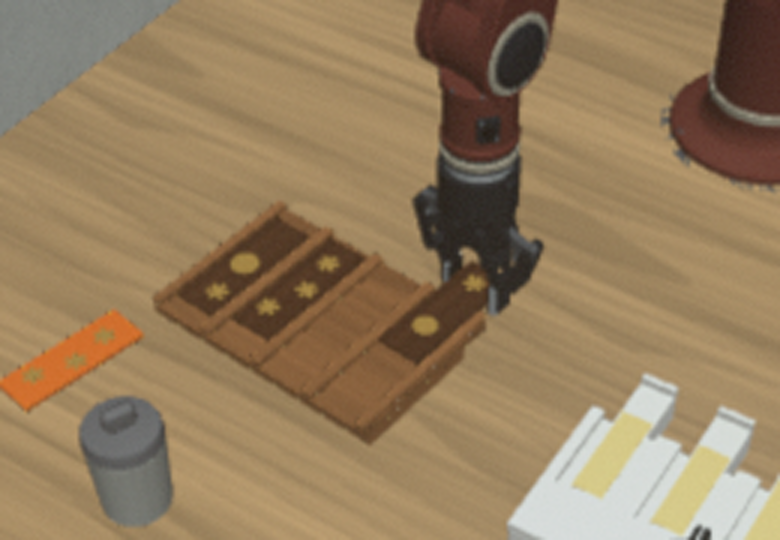

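```bash
python3 - <<'E'
from h import *
goal(*w2(LA,-73,-114),107,91.6)
E
```

```text
shift cm [-8.03, 21.09, 2.25] turn [-6.6, -0.0, 0.1] rows 3.6
```

apply_moves([
  [3,[-0.5,0,0],[0,0,0]],
  [3,[-2,0,0],[0,0,0]],
  [3,[-5,0,0],[0,0,0]],
  [3,[-8,0,0],[0,0,0]],
  [3,[-8,0,0],[0,0,0]],
])

```text
clock: 8.82
tool_pos: [427.6, -104.9, 280.8]
ee_rot: [-7.1, 89.8, -12.1]
wrist_force: [0.2, 0.4, -0.3]
width: 0.543
```

```bash
python3 - <<'E'
from h import *
done([-8,0,0],[0,0,0]); print(load()[0].round(1)); st()
f=snap('scene','s7.png');cv2.imwrite('pics/s7c.png',cv2.resize(f['color'][60:240,140:400],None,fx=3,fy=3,interpolation=cv2.INTER_CUBIC))
goal(*w2(LA,-73,-114),107,91.6)
E
```

```text
[ 427.1 -104.9  280. ]
t 8.82 pos [ 427.6 -104.9  280.8] psi 84.99 down [ 0.004 -0.001 -1.   ] F [ 0.2  0.4 -0.3] w 46.3 j7 96.3
shift cm [-0.03, 21.09, 2.25] turn [-6.6, -0.0, 0.1] rows 3.4
```

View pics/s7c.png

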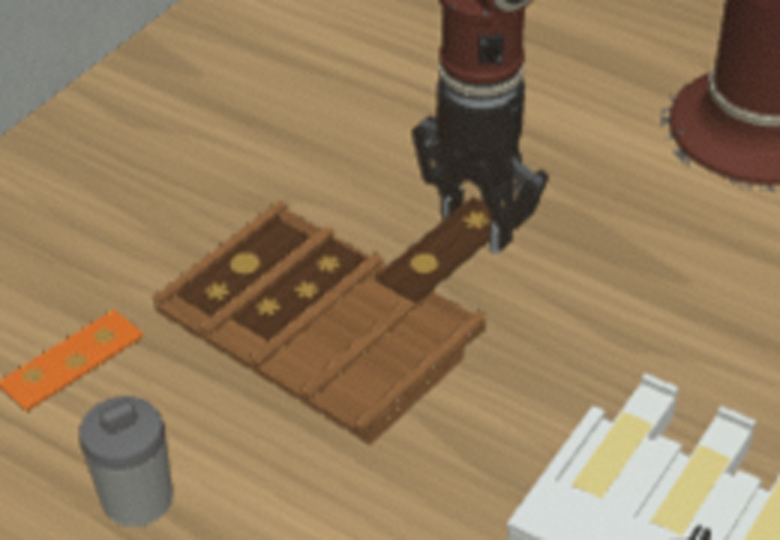

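Tile A is lifted and looks level. Next I move it over pocket a.

apply_moves([
  [3,[0,4,0.4],[-1.3,0,0]],
  [3,[0,9,1],[-3,0,0]],
  [3,[0,14,1.5],[-5,0,0]],
  [3,[0,18,2],[-6,0,0]],
  [3,[0,21.1,2.3],[-6.6,0,0]],
  [3,[0,21.1,2.3],[-6.6,0,0]],
  [3,[0,21.1,2.3],[-6.6,0,0]],
])

```text
clock: 9.75
tool_pos: [467.9, 102.4, 278.1]
ee_rot: [-151.0, 89.8, -149.5]
wrist_force: [-0.5, 0.3, -0.2]
width: 0.539
```

```bash
python3 - <<'E'
from h import *
done([0,21.1,2.3],[-6.6,0,0]); print(load()[0].round(1)); st()
f=snap('wrist','w8.png');snap('scene','s8.png')
cv2.imwrite('pics/w8c.png',cv2.resize(f['color'][180:420,140:560],None,fx=1.9,fy=1.9,interpolation=cv2.INTER_CUBIC))
E
```

```text
[468.4 103.3 279.7]
t 9.75 pos [467.9 102.4 278.1] psi 91.54 down [-0.003 -0.002 -1.   ] F [-0.5  0.3 -0.2] w 46.1 j7 77.5
```

View pics/w8c.png

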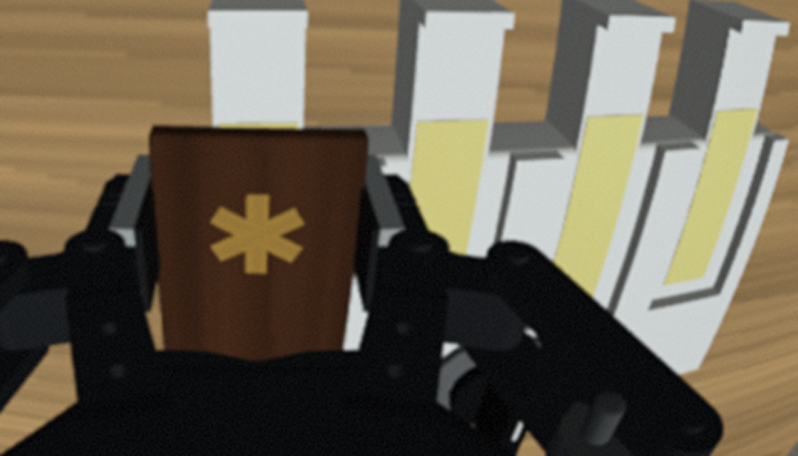

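View pics/s8.png

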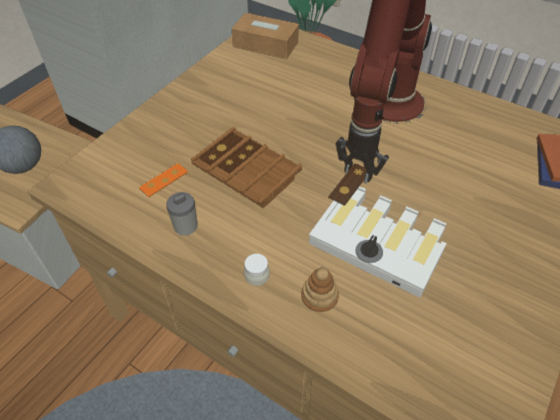

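```bash
cat > m.py <<'E'
from h import *
s,Rm=st(); f=grab_frame('wrist')
for n,u,v,z in [('ta l',213,100,34),('ta r',305,100,34),('tb l',414,110,34),('tb r',492,110,34),('tc l',585,110,34),('tc r',645,110,34),('lip a l',208,10,40),('lip a r',306,10,40),('lip b l',415,12,40),('lip b r',514,14,40),('lip d r',788,24,40),('yellow a',250,122,34),('wall ab',395,155,42),('corner',787,140,42)]:
    p=wray(f,s,(u+.5)/1.9-.5+140,(v+.5)/1.9-.5+180,z); print(n,p.round(1),inv(LA,*p[:2]).round(1))
E
python3 m.py
```

```text
t 9.85 pos [468.1 101.8 278.6] psi 91.44 down [-0.002 -0.001 -1.   ] F [ 0.9 -0.7 -1. ] w 46.2 j7 77.5
ta l [474.5  85.9  34. ] [ -66.9 -131.5]
ta r [473.6 120.2  34. ] [-66.9 -97.1]
tb l [476.9 162.6  34. ] [-62.4 -54.8]
tb r [476.5 195.2  34. ] [-61.8 -22.3]
tc l [476.4 238.8  34. ] [-60.7  21.3]
tc r [476.5 271.4  34. ] [-59.7  53.8]
lip a l [438.7  84.4  40. ] [-102.8 -132. ]
lip a r [437.8 118.4  40. ] [-102.7  -98. ]
lip b l [437.1 157.3  40. ] [-102.3  -59.1]
lip b r [436.1 195.8  40. ] [-102.2  -20.6]
lip d r [431.9 349.   40. ] [-102.2  132.7]
yellow a [483.   99.9  34. ] [ -58.  -117.7]
wall ab [492.2 155.1  42. ] [-47.3 -62.8]
corner [490.7 370.5  42. ] [-42.7 152.5]
```

apply_moves([
  [3,[3,0,0],[0,0,0]],
  [3,[6,0,0],[0,0,0]],
  [3,[7.2,0,0],[0,0,0]],
  [3,[7.5,0,0],[0,0,0]],
  [3,[7.5,0,0],[0,0,0]],
  [3,[7.5,0,0],[0,0,0]],
])

```text
clock: 10.65
tool_pos: [468.8, 103.5, 205.0]
ee_rot: [11.9, 89.9, 13.5]
wrist_force: [1.0, 0.6, 0.3]
width: 0.544
```

```bash
python3 - <<'E'
from h import *
done([7.5,0,0],[0,0,0]); print(load()[0].round(1)); s,_=st()
print(inv(LA,*s['tool_pos'][:2]))
f=snap('wrist','w9.png');
cv2.imwrite('pics/w9c.png',cv2.resize(f['color'][180:420,140:560],None,fx=1.9,fy=1.9,interpolation=cv2.INTER_CUBIC))
f=snap('scene','s9.png');cv2.imwrite('pics/s9c.png',cv2.resize(f['color'][120:300,280:470],None,fx=3.3,fy=3.3,interpolation=cv2.INTER_CUBIC))
E
```

```text
[468.4 103.2 204.7]
t 10.65 pos [468.8 103.5 205. ] psi 91.59 down [ 0.002  0.    -1.   ] F [1.  0.6 0.3] w 46.5 j7 77.6
[ -72.1326994  -113.74177285]
```

View pics/w9c.png

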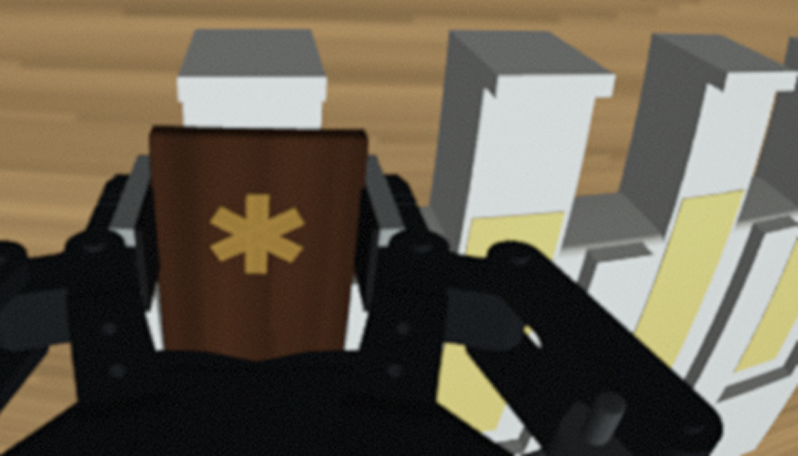

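View pics/s9c.png

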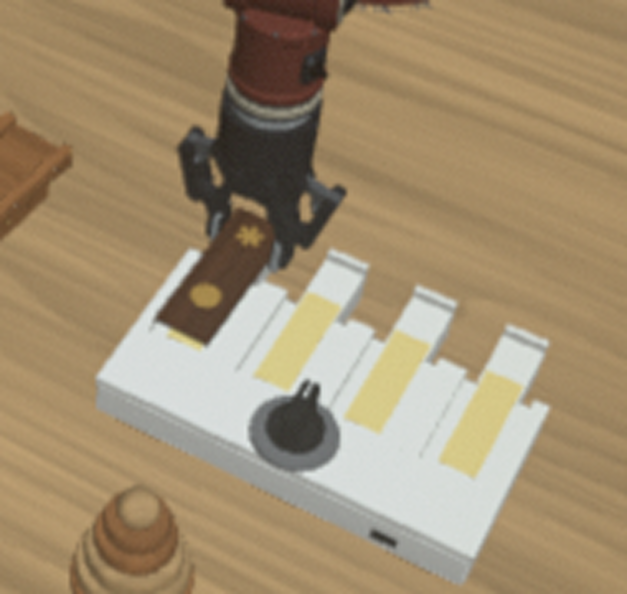

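apply_moves([
  [3,[0,-0.1,0],[0,0,0]],
  [3,[0.5,-0.1,0],[0,0,0]],
  [3,[0.8,-0.1,0],[0,0,0]],
  [3,[1.1,-0.1,0],[0,0,0]],
  [3,[1.3,-0.1,0],[0,0,0]],
  [3,[1.4,-0.1,0],[0,0,0]],
  [3,[1.4,-0.1,0],[0,0,0]],
])

```text
clock: 11.62
tool_pos: [468.5, 102.5, 190.2]
ee_rot: [14.7, 90.0, 16.3]
wrist_force: [-0.1, 0.5, -0.1]
width: 0.541
```

```bash
python3 - <<'E'
from h import *
done([1.4,-.1,0],[0,0,0]); print(load()[0].round(1)); s,_=st()
f=snap('wrist','w10.png');
cv2.imwrite('pics/w10c.png',cv2.resize(f['color'][180:420,140:560],None,fx=1.9,fy=1.9,interpolation=cv2.INTER_CUBIC))
f=snap('scene','s10.png');cv2.imwrite('pics/s10c.png',cv2.resize(f['color'][120:300,280:470],None,fx=3.3,fy=3.3,interpolation=cv2.INTER_CUBIC))
E
```

```text
[468.4 102.2 190.7]
t 11.62 pos [468.5 102.5 190.2] psi 91.6 down [ 0.  0. -1.] F [-0.1  0.5 -0.1] w 46.2 j7 77.7
```

View pics/w10c.png

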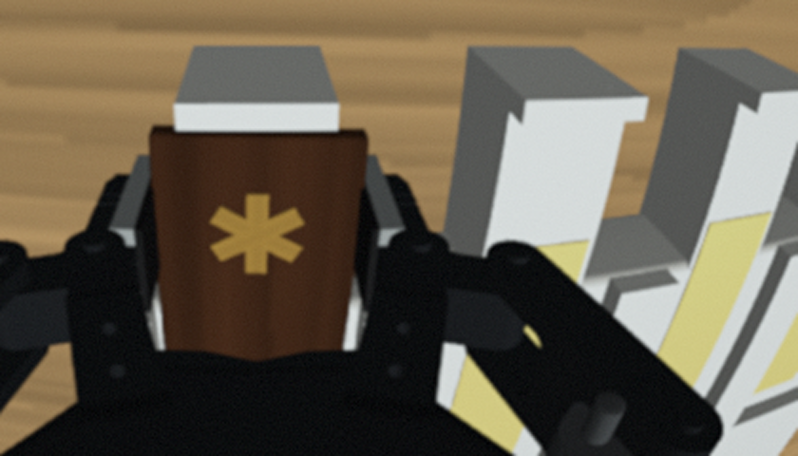

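View pics/s10c.png

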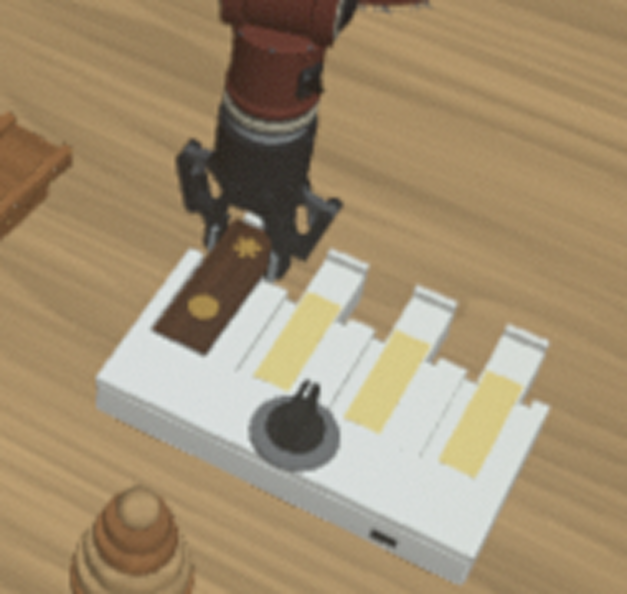

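apply_moves([
  [3,[0.1,0,0],[0,0,0]],
  [3,[0.1,0,0],[0,0,0]],
  [6.2,[0.1,0,0],[0,0,0]],
  [6.2,[0.1,0,0],[0,0,0]],
  [6.2,[0.1,0,0],[0,0,0]],
  [6.2,[0.1,0,0],[0,0,0]],
])

```text
clock: 12.48
tool_pos: [468.5, 102.4, 189.1]
ee_rot: [-159.9, 90.0, -158.3]
wrist_force: [0.1, 0.5, -0.2]
width: 0.724
```

```bash
python3 - <<'E'
from h import *
done([.1,0,0],[0,0,0]); print(load()[0].round(1)); s,_=st()
f=snap('wrist','w11.png');
cv2.imwrite('pics/w11c.png',cv2.resize(f['color'][180:420,140:560],None,fx=1.9,fy=1.9,interpolation=cv2.INTER_CUBIC))
E
```

```text
[468.4 102.2 189.7]
t 12.47 pos [468.5 102.4 189.1] psi 91.6 down [-0. -0. -1.] F [ 0.1  0.5 -0.2] w 61.8 j7 77.7
```

View pics/w11c.png

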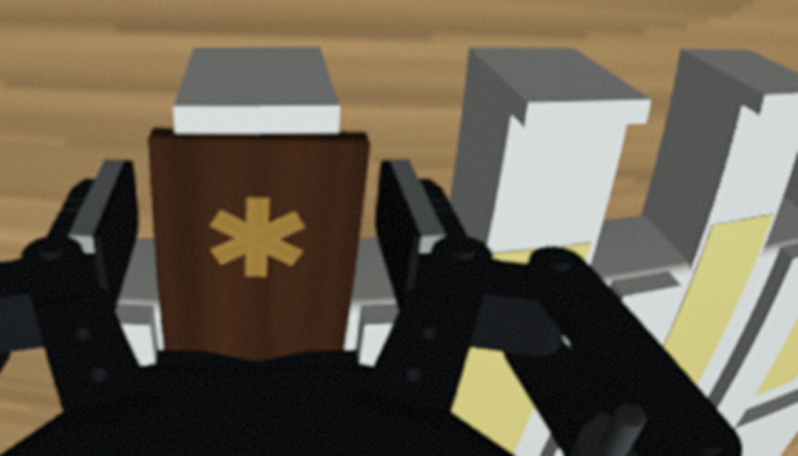

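apply_moves([
  [6.2,[-2,0,0],[0,0,0]],
  [6.2,[-5,0,0],[0,0,0]],
  [6.2,[-10,0,0],[0,0,0]],
  [6.2,[-10,0,0],[0,0,0]],
  [6.2,[-10,0,0],[0,0,0]],
])

```text
clock: 13.15
tool_pos: [468.1, 102.4, 288.9]
ee_rot: [-166.8, 90.0, -165.2]
wrist_force: [-0.2, 0.6, 0.2]
width: 0.729
```

```bash
python3 - <<'E'
from h import *
done([-10,0,0],[0,0,0]); print(load()[0].round(1)); s,_=st()
f=snap('scene','s12.png');cv2.imwrite('pics/s12c.png',cv2.resize(f['color'][120:300,280:470],None,fx=3.3,fy=3.3,interpolation=cv2.INTER_CUBIC))
f=snap('top','t12.png');cv2.imwrite('pics/t12c.png',cv2.resize(f['color'][180:300,290:450],None,fx=4,fy=4,interpolation=cv2.INTER_CUBIC))
goal(*w2(ST,85,-32.5),112,85)
E
```

```text
[468.4 102.3 289.7]
t 13.15 pos [468.1 102.4 288.9] psi 91.6 down [-0.001 -0.    -1.   ] F [-0.2  0.6  0.2] w 62.3 j7 77.6
shift cm [0.5, -35.7, 14.1] turn [6.6, -0.0, 0.1] rows 6.1
```

View pics/s12c.png

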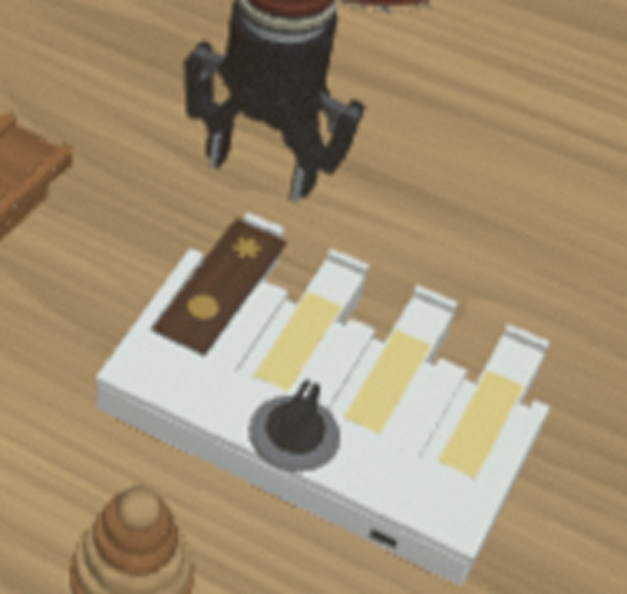

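View pics/t12c.png

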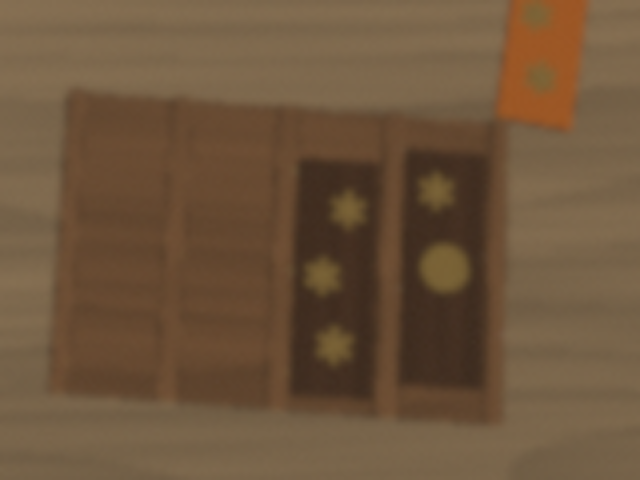

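apply_moves([
  [0,[0,-6,2.4],[1,0,0]],
  [0,[0,-12,4.7],[2,0,0]],
  [0,[0,-18,7.1],[3.5,0,0]],
  [0,[0,-24,9.5],[4.5,0,0]],
  [0,[0,-30,11.9],[5.5,0,0]],
  [0,[0,-34,13.4],[6.3,0,0]],
  [0,[0,-35.7,14.1],[6.6,0,0]],
  [0,[0,-35.7,14.1],[6.6,0,0]],
  [0,[0,-35.7,14.1],[6.6,0,0]],
  [0,[0,-35.7,14.1],[6.6,0,0]],
])

```text
clock: 14.5
tool_pos: [619.4, -248.4, 288.9]
ee_rot: [126.3, 89.9, 121.4]
wrist_force: [0.1, 1.2, -0.5]
width: 0.001
```

```bash
python3 - <<'E'
from h import *
done([0,-35.7,14.1],[6.6,0,0]); print(load()[0].round(1)); s,_=st()
f=snap('wrist','w13.png')
goal(*w2(ST,85,-32.5),46.4,85)
goal(*w2(ST,9.5,-32.5),46.4,85)
E
```

```text
[ 619.3 -250.6  290. ]
t 14.5 pos [ 619.4 -248.4  288.9] psi 85.15 down [-0.001  0.002 -1.   ] F [ 0.1  1.2 -0.5] w 0.0 j7 105.7
shift cm [7.06, 0.01, 0.0] turn [0.0, -0.0, 0.1] rows 1.1
shift cm [7.07, 0.01, -7.55] turn [0.0, -0.0, 0.1] rows 1.7
```

View pics/w13.png

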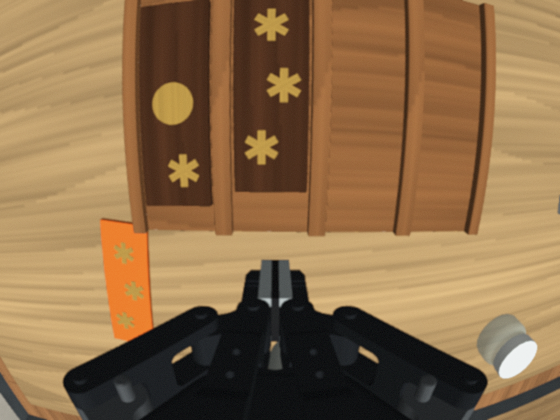

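apply_moves([
  [0,[4,0,0],[0,0,0]],
  [0,[6,0,0],[0,0,0]],
  [0,[6.8,0,0],[0,0,0]],
  [0,[7.05,0,0],[0,0,0]],
  [0,[7.05,0,0],[0,0,0]],
  [0,[7.05,0,-0.5],[0,0,0]],
  [0,[7.05,0,-1.2],[0,0,0]],
  [0,[7.05,0,-2],[0,0,0]],
])

```text
clock: 15.55
tool_pos: [599.0, -248.8, 219.1]
ee_rot: [-21.8, 90.0, -26.8]
wrist_force: [-0.1, -0.1, 0.1]
width: -0.004
```

apply_moves([
  [0,[0,0,-0.8],[0,0,0]],
  [0,[0,0,-1.6],[0,0,0]],
  [0,[0,0,-2.4],[0,0,0]],
  [0,[0,0,-3.2],[0,0,0]],
  [0,[0,0,-4],[0,0,0]],
  [0,[0,0,-4.7],[0,0,0]],
  [0,[0,0,-5.2],[0,0,0]],
  [0,[0,0,-5.5],[0,0,0]],
  [0,[0,0,-5.5],[0,0,0]],
])

```text
clock: 16.68
tool_pos: [544.5, -243.9, 218.7]
ee_rot: [172.8, 90.0, 167.8]
wrist_force: [-0.3, 0.1, 0.2]
width: -0.005
```

```bash
python3 - <<'E'
from h import *
done([7.05,0,-2],[0,0,0]);done([0,0,-5.5],[0,0,0]); print(load()[0].round(1)); s,_=st()
f=snap('wrist','w14.png')
goal(*w2(ST,-119,-32.5),112,85)
E
```

```text
[ 544.6 -244.1  219.6]
t 16.68 pos [ 544.5 -243.9  218.7] psi 85.0 down [-0.  0. -1.] F [-0.3  0.1  0.2] w -0.5 j7 107.4
shift cm [-6.54, 0.0, -12.9] turn [0.0, -0.0, 0.1] rows 2.3
```

View pics/w14.png

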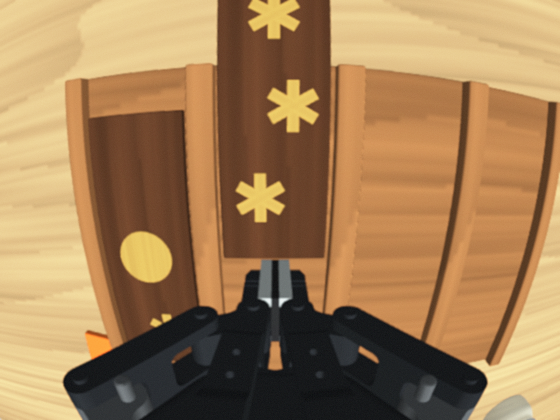

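apply_moves([
  [0,[-3,0,0],[0,0,0]],
  [0,[-6.5,0,0],[0,0,0]],
  [8.5,[-6.5,0,-4],[0,0,0]],
  [8.5,[-6.5,0,-8],[0,0,0]],
  [8.5,[-6.5,0,-12.9],[0,0,0]],
  [8.5,[-6.5,0,-12.9],[0,0,0]],
  [8.5,[-6.5,0,-12.9],[0,0,0]],
  [8.5,[-3,0,-12.9],[0,0,0]],
  [8.5,[-1,0,-12.9],[0,0,0]],
  [8.5,[-1,0,-12.9],[0,0,0]],
])

```text
clock: 17.98
tool_pos: [417.3, -232.5, 227.5]
ee_rot: [145.8, 89.9, 140.8]
wrist_force: [-0.5, 0.5, -1.1]
width: 0.995
```

```bash
python3 - <<'E'
from h import *
done([-1,0,-12.9],[0,0,0]); print(load()[0].round(1)); s,_=st()
f=snap('wrist','w15.png')
goal(*w2(ST,-119,-32.5),27,85)
E
```

```text
[ 416.1 -232.9  229.6]
t 17.98 pos [ 417.3 -232.5  227.5] psi 85.07 down [-0.001  0.001 -1.   ] F [-0.5  0.5 -1.1] w 85.0 j7 111.4
shift cm [2.96, 0.01, 0.0] turn [0.0, -0.0, 0.1] rows 0.5
```

View pics/w15.png

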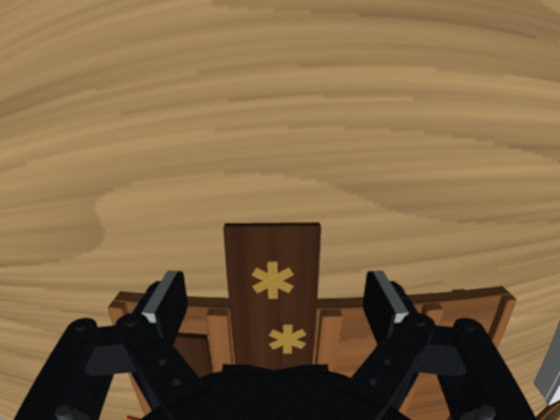

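Tile B sticks out between the open fingers, centred at about (272,225). I grip and lift it.

apply_moves([
  [8.5,[1.5,0,0],[0,0,0]],
  [8.5,[2.6,0,0],[0,0,0]],
  [8.5,[2.95,0,0],[0,0,0]],
  [8.5,[2.95,0,0],[0,0,0]],
  [3,[2.95,0,0],[0,0,0]],
  [3,[2.95,0,0],[0,0,0]],
  [3,[2.95,0,0],[0,0,0]],
  [3,[2.95,0,0],[0,0,0]],
  [3,[2.95,0,0],[0,0,0]],
  [3,[2.95,0,0],[0,0,0]],
], force=70)

```text
clock: 19.27
tool_pos: [416.2, -232.8, 199.5]
ee_rot: [-32.0, 90.0, -37.0]
wrist_force: [-0.2, 0.3, 5.3]
width: 0.539
```

apply_moves([
  [3,[-0.5,0,0],[0,0,0]],
  [3,[-2,0,0],[0,0,0]],
  [3,[-5,0,0],[0,0,0]],
  [3,[-8,0,0],[0,0,0]],
  [3,[-8,0,0],[0,0,0]],
  [3,[-8,0,0],[0,0,0]],
])

```text
clock: 20.02
tool_pos: [415.8, -232.5, 279.2]
ee_rot: [162.7, 90.0, 157.7]
wrist_force: [-0.2, -0.3, -0.5]
width: 0.54
```

```bash
python3 - <<'E'
from h import *
done([2.95,0,0],[0,0,0]);done([-8,0,0],[0,0,0]); print(load()[0].round(1)); s,_=st()
f=snap('wrist','w16.png');
f=snap('scene','s16.png');cv2.imwrite('pics/s16c.png',cv2.resize(f['color'][60:240,140:400],None,fx=3,fy=3,interpolation=cv2.INTER_CUBIC))
goal(*w2(LA,-73,-38.5),107,91.6)
E
```

```text
[ 416.1 -232.8  280.1]
t 20.02 pos [ 415.8 -232.5  279.2] psi 85.01 down [-0.001  0.    -1.   ] F [-0.2 -0.3 -0.5] w 46.1 j7 111.4
shift cm [-0.04, 41.43, 1.36] turn [-6.6, -0.0, 0.1] rows 6.6
```

View pics/s16c.png

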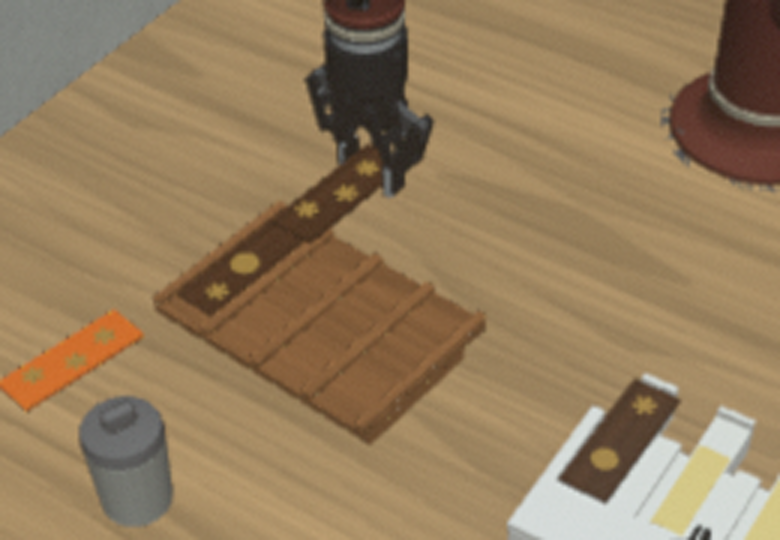

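View pics/w16.png

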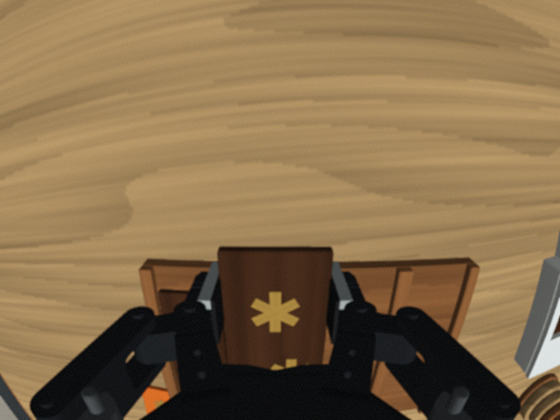

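apply_moves([
  [3,[0,4,0.1],[-0.6,0,0]],
  [3,[0,9,0.3],[-1.5,0,0]],
  [3,[0,15,0.5],[-2.5,0,0]],
  [3,[0,21,0.7],[-3.5,0,0]],
  [3,[0,27,0.9],[-4.5,0,0]],
  [3,[0,33,1.1],[-5.5,0,0]],
  [3,[0,38,1.3],[-6.3,0,0]],
  [3,[0,41.4,1.4],[-6.6,0,0]],
  [3,[0,41.4,1.4],[-6.6,0,0]],
  [3,[0,41.4,1.4],[-6.6,0,0]],
  [3,[4,41.4,1.4],[-6.6,0,0]],
  [3,[6,41.4,1.4],[-6.6,0,0]],
])

```text
clock: 21.62
tool_pos: [465.8, 176.2, 217.7]
ee_rot: [-140.3, 89.8, -138.9]
wrist_force: [-0.2, -0.2, 0.0]
width: 0.541
```

apply_moves([
  [3,[1.2,0,0],[0,0,0]],
  [3,[1.5,0,0],[0,0,0]],
  [3,[1.5,0,0],[0,0,0]],
  [3,[1.5,0,0],[0,0,0]],
])

```text
clock: 22.12
tool_pos: [466.5, 178.5, 204.9]
ee_rot: [18.4, 89.9, 20.0]
wrist_force: [0.5, 0.3, -0.1]
width: 0.542
```

```bash
python3 - <<'E'
from h import *
done([6,41.4,1.4],[-6.6,0,0]);done([1.5,0,0],[0,0,0]); print(load()[0].round(1)); s,_=st()
print(inv(LA,*s['tool_pos'][:2]))
f=snap('wrist','w17.png');
cv2.imwrite('pics/w17c.png',cv2.resize(f['color'][180:420,100:450],None,fx=2,fy=2,interpolation=cv2.INTER_CUBIC))
f=snap('scene','s17.png');cv2.imwrite('pics/s17c.png',cv2.resize(f['color'][120:300,280:470],None,fx=3.3,fy=3.3,interpolation=cv2.INTER_CUBIC))
E
```

```text
[466.1 178.3 204.6]
t 22.12 pos [466.5 178.5 204.9] psi 91.59 down [ 0.001  0.001 -1.   ] F [ 0.5  0.3 -0.1] w 46.3 j7 71.1
[-72.33058575 -38.69960024]
```

View pics/w17c.png

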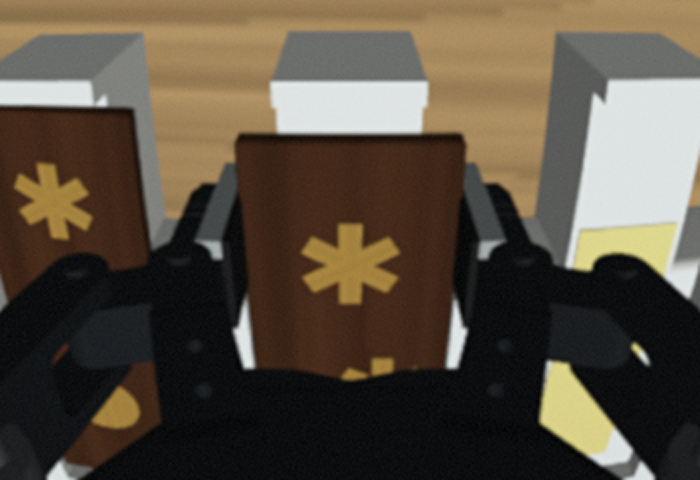

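View pics/s17c.png

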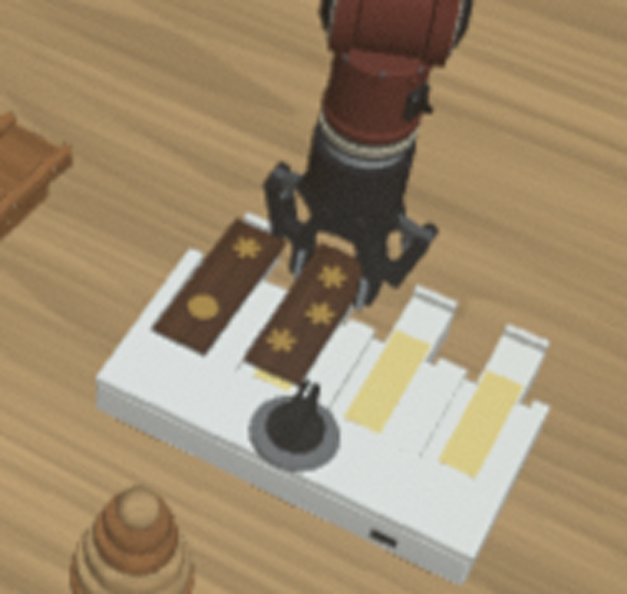

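apply_moves([
  [3,[0.5,0,0],[0,0,0]],
  [3,[0.8,0,0],[0,0,0]],
  [3,[1.1,0,0],[0,0,0]],
  [3,[1.3,0,0],[0,0,0]],
  [3,[1.5,0,0],[0,0,0]],
  [3,[1.5,0,0],[0,0,0]],
  [3,[1.5,0,0],[0,0,0]],
])

```text
clock: 23.1
tool_pos: [466.1, 178.5, 190.0]
ee_rot: [31.2, 90.0, 32.8]
wrist_force: [-1.9, -0.9, 7.3]
width: 0.543
```

```bash
python3 - <<'E'
from h import *
done([1.5,0,0],[0,0,0]); print(load()[0].round(1)); s,_=st()
f=snap('wrist','w18.png');
cv2.imwrite('pics/w18c.png',cv2.resize(f['color'][180:420,100:450],None,fx=2,fy=2,interpolation=cv2.INTER_CUBIC))
f=snap('scene','s18.png');cv2.imwrite('pics/s18c.png',cv2.resize(f['color'][120:300,280:470],None,fx=3.3,fy=3.3,interpolation=cv2.INTER_CUBIC))
E
```

```text
[466.1 178.3 189.6]
t 23.1 pos [466.1 178.5 190. ] psi 91.6 down [ 0.  0. -1.] F [-1.9 -0.9  7.3] w 46.4 j7 71.2
```

View pics/w18c.png

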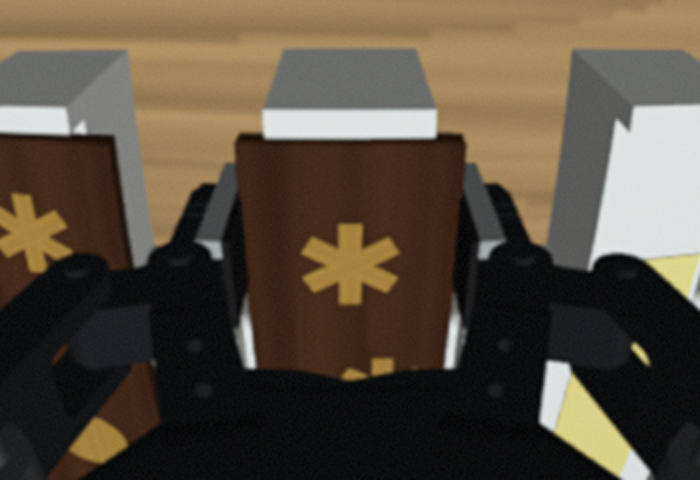

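View pics/s18c.png

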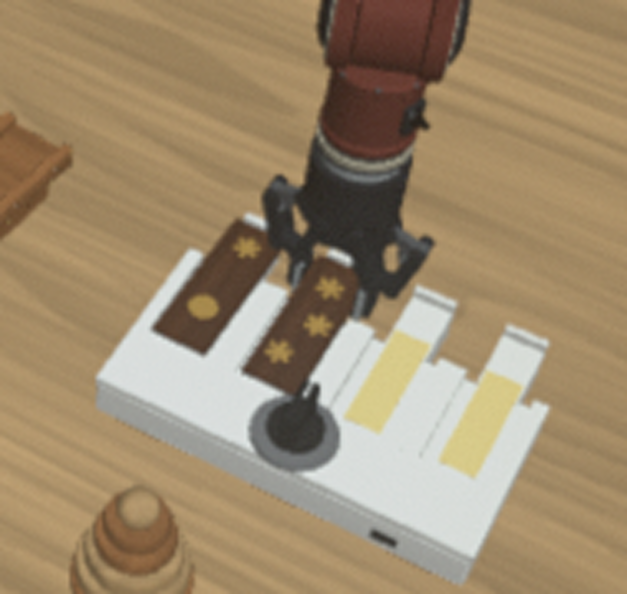

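apply_moves([
  [6.2,[0,0,0],[0,0,0]],
  [6.2,[0,0,0],[0,0,0]],
  [6.2,[0,0,0],[0,0,0]],
  [6.2,[-1,0,0],[0,0,0]],
  [6.2,[-4,0,0],[0,0,0]],
  [6.2,[-10,0,0],[0,0,0]],
  [6.2,[-10,0,0],[0,0,0]],
  [6.2,[-10,0,0],[0,0,0]],
])

```text
clock: 24.2
tool_pos: [465.9, 178.4, 289.5]
ee_rot: [38.4, 90.0, 40.0]
wrist_force: [1.2, 1.0, -0.2]
width: 0.733
```

```bash
python3 - <<'E'
from h import *
done([-10,0,0],[0,0,0]); print(load()[0].round(1)); s,_=st()
f=snap('scene','s19.png');cv2.imwrite('pics/s19c.png',cv2.resize(f['color'][120:300,280:470],None,fx=3.3,fy=3.3,interpolation=cv2.INTER_CUBIC))
f=snap('top','t19.png');cv2.imwrite('pics/t19c.png',cv2.resize(f['color'][180:300,290:450],None,fx=4,fy=4,interpolation=cv2.INTER_CUBIC))
goal(*w2(ST,92,-96.5),115,85)
E
```

```text
[466.1 178.4 289.6]
t 24.2 pos [465.9 178.4 289.5] psi 91.6 down [ 0.  0. -1.] F [ 1.2  1.  -0.2] w 62.6 j7 70.7
shift cm [0.21, -49.75, 14.08] turn [6.6, -0.0, 0.1] rows 8.3
```

View pics/s19c.png

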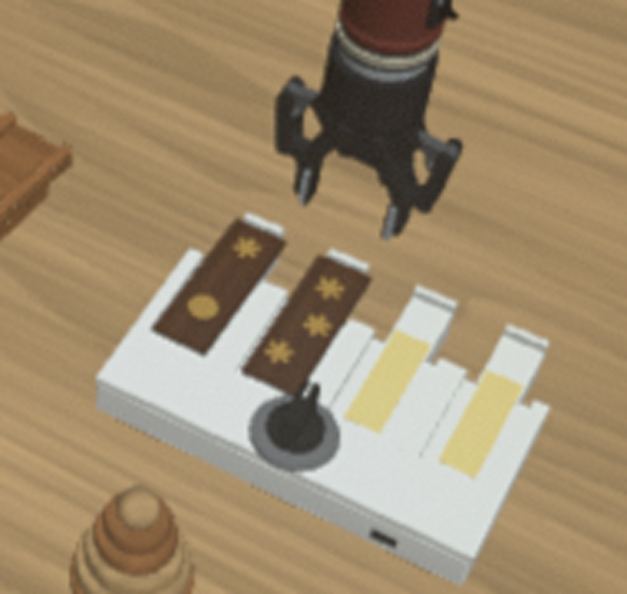

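View pics/t19c.png

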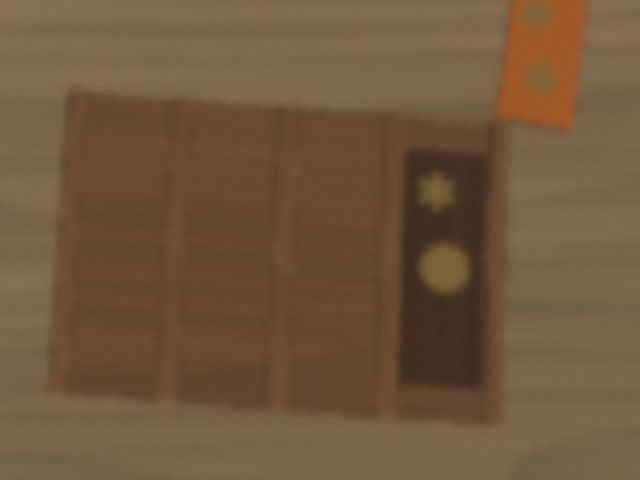

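apply_moves([
  [0,[0,-6,1.7],[1,0,0]],
  [0,[0,-12,3.4],[2,0,0]],
  [0,[0,-18,5.1],[3,0,0]],
  [0,[0,-24,6.8],[4,0,0]],
  [0,[0,-30,8.5],[5,0,0]],
  [0,[0,-36,10.2],[5.5,0,0]],
  [0,[0,-42,11.9],[6,0,0]],
  [0,[0,-47,13.3],[6.4,0,0]],
  [0,[0,-49.7,14.1],[6.6,0,0]],
  [0,[0,-49.7,14.1],[6.6,0,0]],
  [0,[0,-49.7,14.1],[6.6,0,0]],
  [0,[0,-49.7,14.1],[6.6,0,0]],
])

```text
clock: 25.8
tool_pos: [621.3, -312.2, 288.8]
ee_rot: [120.6, 89.9, 115.7]
wrist_force: [-0.1, 0.5, 0.5]
width: -0.002
```

```bash
python3 - <<'E'
from h import *
done([0,-49.7,14.1],[6.6,0,0]); print(load()[0].round(1)); s,_=st()
f=snap('wrist','w20.png')
goal(*w2(ST,92,-96.5),46.4,85)
goal(*w2(ST,9.5,-96.5),46.4,85)
E
```

```text
[ 621.  -314.5  290.1]
t 25.8 pos [ 621.3 -312.2  288.8] psi 85.16 down [-0.001  0.002 -1.   ] F [-0.1  0.5  0.5] w -0.2 j7 111.2
shift cm [7.07, -0.04, -0.02] turn [0.0, -0.0, 0.1] rows 1.1
shift cm [7.07, -0.04, -8.27] turn [0.0, -0.0, 0.1] rows 1.7
```

View pics/w20.png

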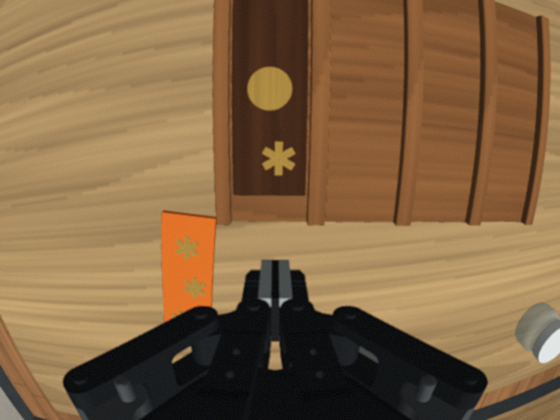

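apply_moves([
  [0,[4,0,0],[0,0,0]],
  [0,[6,0,0],[0,0,0]],
  [0,[6.8,0,0],[0,0,0]],
  [0,[7.05,0,0],[0,0,0]],
  [0,[7.05,0,0],[0,0,0]],
  [0,[7.05,0,-0.6],[0,0,0]],
  [0,[7.05,0,-1.4],[0,0,0]],
  [0,[7.05,0,-2.3],[0,0,0]],
])

```text
clock: 26.85
tool_pos: [597.6, -312.5, 219.2]
ee_rot: [-25.3, 89.9, -30.3]
wrist_force: [1.0, -0.5, -0.1]
width: -0.0
```

apply_moves([
  [0,[0,0,-0.8],[0,0,0]],
  [0,[0,0,-1.6],[0,0,0]],
  [0,[0,0,-2.4],[0,0,0]],
  [0,[0,0,-3.2],[0,0,0]],
  [0,[0,0,-4],[0,0,0]],
  [0,[0,0,-4.8],[0,0,0]],
  [0,[0,0,-5.4],[0,0,0]],
  [0,[0,0,-5.8],[0,0,0]],
  [0,[0,0,-5.95],[0,0,0]],
  [0,[0,0,-5.95],[0,0,0]],
])

```text
clock: 28.1
tool_pos: [538.8, -307.1, 218.7]
ee_rot: [166.7, 90.0, 161.7]
wrist_force: [0.1, 0.4, 0.8]
width: 0.0
```

```bash
python3 - <<'E'
from h import *
done([7.05,0,-2.3],[0,0,0]);done([0,0,-5.95],[0,0,0]); print(load()[0].round(1)); s,_=st()
f=snap('wrist','w21.png')
goal(*w2(ST,-119,-96.5),112,85)
E
```

```text
[ 538.7 -307.4  219.6]
t 28.1 pos [ 538.8 -307.1  218.7] psi 85.0 down [-0.  0. -1.] F [0.1 0.4 0.8] w 0.0 j7 113.7
shift cm [-6.53, -0.05, -12.87] turn [0.0, -0.0, 0.1] rows 2.3
```

View pics/w21.png

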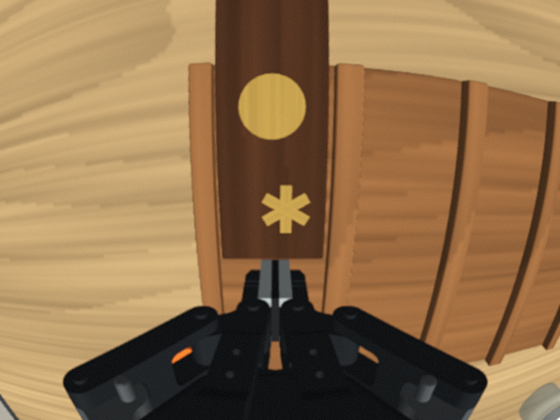

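apply_moves([
  [0,[-3,0,0],[0,0,0]],
  [0,[-6.5,0,0],[0,0,0]],
  [8.5,[-6.5,0,-4],[0,0,0]],
  [8.5,[-6.5,0,-8],[0,0,0]],
  [8.5,[-6.5,0,-12.9],[0,0,0]],
  [8.5,[-6.5,0,-12.9],[0,0,0]],
  [8.5,[-6.5,0,-12.9],[0,0,0]],
  [8.5,[-3,0,-12.9],[0,0,0]],
  [8.5,[-1,0,-12.9],[0,0,0]],
  [8.5,[-1,0,-12.9],[0,0,0]],
])

```text
clock: 29.4
tool_pos: [411.4, -295.5, 227.4]
ee_rot: [136.3, 89.9, 131.4]
wrist_force: [-0.2, 0.4, 0.3]
width: 0.995
```

```bash
python3 - <<'E'
from h import *
done([-1,0,-12.9],[0,0,0]); print(load()[0].round(1)); s,_=st()
f=snap('wrist','w22.png')
goal(*w2(ST,-119,-96.5),27,85)
E
```

```text
[ 410.2 -296.1  229.7]
t 29.4 pos [ 411.4 -295.5  227.4] psi 85.09 down [-0.001  0.002 -1.   ] F [-0.2  0.4  0.3] w 85.0 j7 118.9
shift cm [2.97, -0.04, 0.04] turn [0.0, -0.0, 0.1] rows 0.5
```

View pics/w22.png

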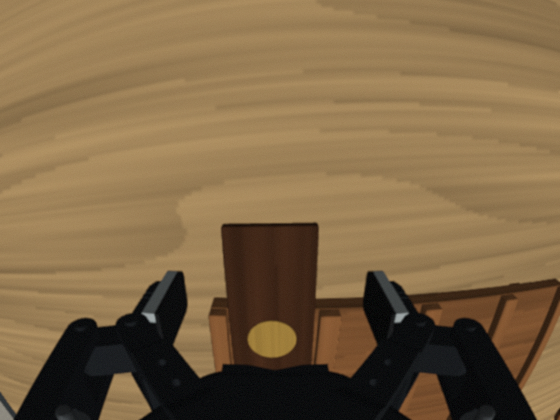

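Tile C's end sits centred between the fingers at about (270,225). I grip and lift it.

apply_moves([
  [8.5,[1.5,-0.1,0],[0,0,0]],
  [8.5,[2.6,-0.1,0],[0,0,0]],
  [8.5,[2.95,-0.1,0],[0,0,0]],
  [8.5,[2.95,-0.1,0],[0,0,0]],
  [3,[2.95,-0.1,0],[0,0,0]],
  [3,[2.95,-0.1,0],[0,0,0]],
  [3,[2.95,-0.1,0],[0,0,0]],
  [3,[2.95,-0.1,0],[0,0,0]],
  [3,[2.95,-0.1,0],[0,0,0]],
  [3,[2.95,-0.1,0],[0,0,0]],
], force=70)

```text
clock: 30.7
tool_pos: [410.3, -297.0, 199.5]
ee_rot: [-37.8, 90.0, -42.8]
wrist_force: [-0.3, 0.4, 5.3]
width: 0.539
```

apply_moves([
  [3,[-0.5,0,0],[0,0,0]],
  [3,[-2,0,0],[0,0,0]],
  [3,[-5,0,0],[0,0,0]],
  [3,[-8,0,0],[0,0,0]],
  [3,[-8,0,0],[0,0,0]],
  [3,[-8,0,0],[0,0,0]],
])

```text
clock: 31.45
tool_pos: [409.9, -296.6, 279.0]
ee_rot: [152.0, 89.9, 147.0]
wrist_force: [-0.3, 0.5, -0.9]
width: 0.54
```

```bash
python3 - <<'E'
from h import *
done([2.95,-.1,0],[0,0,0]);done([-8,0,0],[0,0,0]); print(load()[0].round(1)); s,_=st()
f=snap('wrist','w23.png');
f=snap('scene','s23.png');cv2.imwrite('pics/s23c.png',cv2.resize(f['color'][60:240,140:400],None,fx=3,fy=3,interpolation=cv2.INTER_CUBIC))
goal(*w2(LA,-73,114),107,91.6)
E
```

```text
[ 410.2 -297.1  280.2]
t 31.45 pos [ 409.9 -296.6  279. ] psi 85.01 down [-0.001  0.    -1.   ] F [-0.3  0.5 -0.9] w 46.1 j7 119.0
shift cm [-0.06, 63.03, -0.36] turn [-6.6, -0.0, 0.1] rows 10.1
```

View pics/s23c.png

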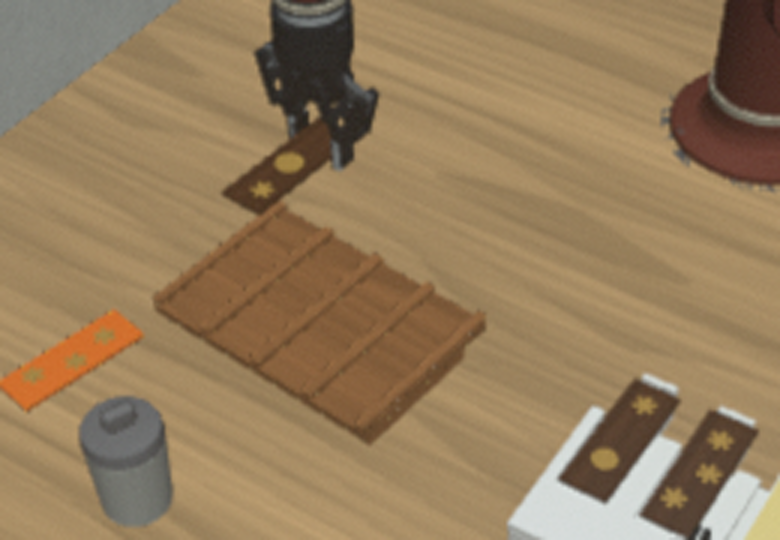

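View pics/w23.png

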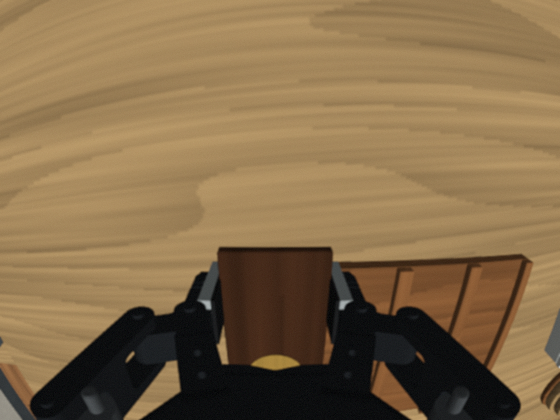

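apply_moves([
  [3,[0,5,1],[-0.5,0,0]],
  [3,[0,11,2],[-1,0,0]],
  [3,[0,17,3],[-1.7,0,0]],
  [3,[0,23,3.5],[-2.3,0,0]],
  [3,[0,29,3.5],[-3,0,0]],
  [3,[0,35,3],[-3.6,0,0]],
  [3,[0,41,2.3],[-4.2,0,0]],
  [3,[0,47,1.5],[-4.9,0,0]],
  [3,[0,53,0.7],[-5.5,0,0]],
  [3,[0,58,0.1],[-6.1,0,0]],
  [3,[0,62,-0.2],[-6.5,0,0]],
  [3,[0,63,-0.4],[-6.6,0,0]],
])

```text
clock: 33.05
tool_pos: [459.8, 334.4, 277.9]
ee_rot: [158.0, 89.9, 159.9]
wrist_force: [0.1, -0.7, -0.3]
width: 0.545
```

apply_moves([
  [3,[0,0,0],[0,0,0]],
  [3,[0,0,0],[0,0,0]],
  [3,[0,0,0],[0,0,0]],
])

```text
clock: 33.42
tool_pos: [461.7, 329.2, 279.2]
ee_rot: [-100.9, 89.9, -99.4]
wrist_force: [0.3, 0.2, -0.3]
width: 0.541
```

```bash
python3 - <<'E'
from h import *
done([0,63,-.4],[-6.6,0,0]); print(load()[0].round(1)); s,_=st()
print(inv(LA,*s['tool_pos'][:2]))
f=snap('wrist','w24.png');
goal(*w2(LA,-73,114),31.6,91.6)
E
```

```text
[461.1 330.9 279.4]
t 33.42 pos [461.7 329.2 279.2] psi 91.43 down [-0.    -0.001 -1.   ] F [ 0.3  0.2 -0.3] w 46.2 j7 58.3
[-72.90017633 112.0969812 ]
shift cm [7.48, 0.03, 0.05] turn [0.0, -0.0, 0.1] rows 1.2
```

View pics/w24.png

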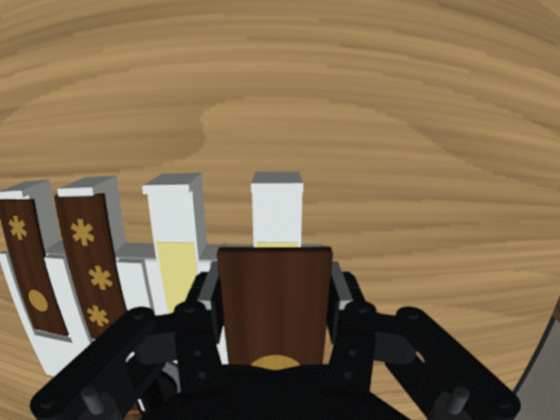

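apply_moves([
  [3,[3,0,0],[0,0,0]],
  [3,[6,0,0],[0,0,0]],
  [3,[7.2,0,0],[0,0,0]],
  [3,[7.5,0,0],[0,0,0]],
  [3,[7.5,0,0],[0,0,0]],
  [3,[7.5,0,0],[0,0,0]],
])

```text
clock: 34.22
tool_pos: [461.5, 331.3, 205.2]
ee_rot: [35.0, 89.9, 36.6]
wrist_force: [0.1, -1.0, 0.4]
width: 0.542
```

```bash
python3 - <<'E'
from h import *
done([7.5,0,0],[0,0,0]); print(load()[0].round(1)); s,_=st()
print(inv(LA,*s['tool_pos'][:2]))
f=snap('wrist','w25.png');
cv2.imwrite('pics/w25c.png',cv2.resize(f['color'][180:420,100:450],None,fx=2,fy=2,interpolation=cv2.INTER_CUBIC))
f=snap('scene','s25.png');cv2.imwrite('pics/s25c.png',cv2.resize(f['color'][120:300,280:470],None,fx=3.3,fy=3.3,interpolation=cv2.INTER_CUBIC))
E
```

```text
[461.1 330.8 204.4]
t 34.23 pos [461.5 331.3 205.2] psi 91.6 down [ 0.002  0.001 -1.   ] F [ 0.1 -1.   0.4] w 46.3 j7 58.9
[-73.02183376 114.14009039]
```

View pics/w25c.png

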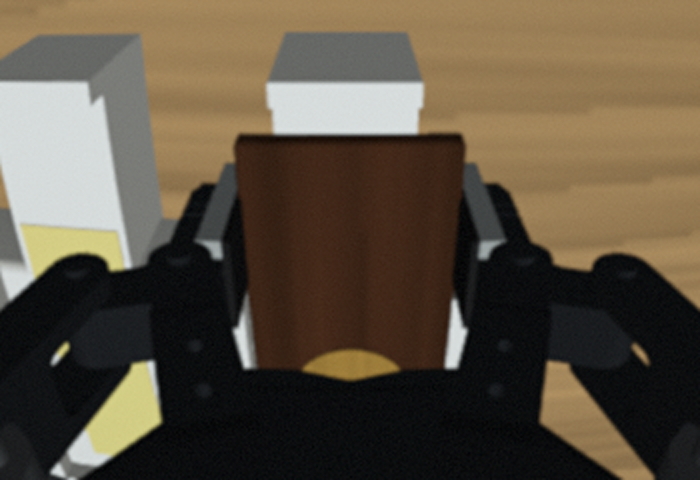

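View pics/s25c.png

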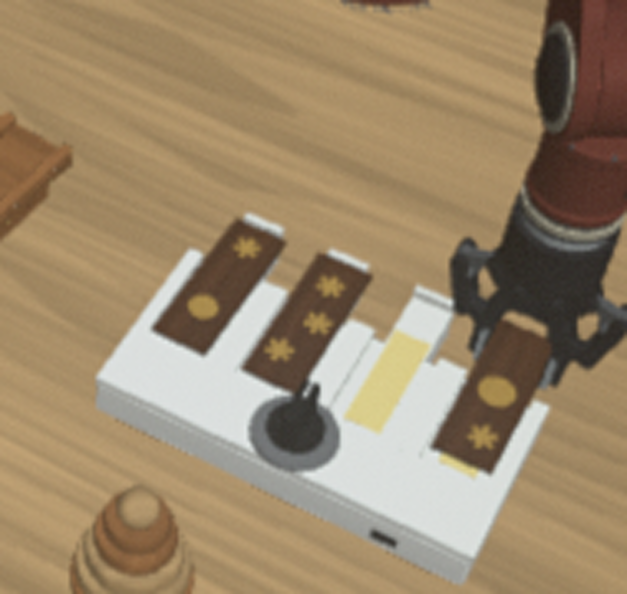

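apply_moves([
  [3,[0,-0.1,0],[0,0,0]],
  [3,[0.5,-0.1,0],[0,0,0]],
  [3,[0.8,-0.1,0],[0,0,0]],
  [3,[1.1,-0.1,0],[0,0,0]],
  [3,[1.3,-0.1,0],[0,0,0]],
  [3,[1.45,-0.1,0],[0,0,0]],
  [3,[1.45,-0.1,0],[0,0,0]],
  [3,[1.45,-0.1,0],[0,0,0]],
])

```text
clock: 35.33
tool_pos: [461.1, 330.0, 190.1]
ee_rot: [175.2, 90.0, 176.8]
wrist_force: [-1.1, -1.3, 4.7]
width: 0.538
```

```bash
python3 - <<'E'
from h import *
done([1.45,-.1,0],[0,0,0]); print(load()[0].round(1)); s,_=st()
f=snap('wrist','w26.png');
cv2.imwrite('pics/w26c.png',cv2.resize(f['color'][180:420,100:450],None,fx=2,fy=2,interpolation=cv2.INTER_CUBIC))
E
```

```text
[461.1 329.8 189.9]
t 35.33 pos [461.1 330.  190.1] psi 91.6 down [-0.  0. -1.] F [-1.1 -1.3  4.7] w 46.0 j7 59.1
```

View pics/w26c.png

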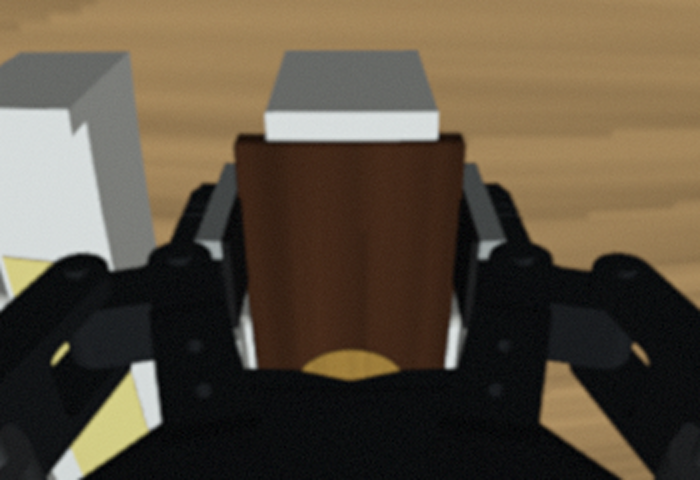

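apply_moves([
  [6.2,[0,0,0],[0,0,0]],
  [6.2,[0,0,0],[0,0,0]],
  [6.2,[0,0,0],[0,0,0]],
  [6.2,[-1,0,0],[0,0,0]],
  [6.2,[-4,0,0],[0,0,0]],
  [6.2,[-10,0,0],[0,0,0]],
  [6.2,[-12,0,0],[0,0,0]],
  [6.2,[-12,0,0],[0,0,0]],
  [6.2,[-12,0,0],[0,0,0]],
])

```text
clock: 36.5
tool_pos: [460.7, 329.8, 308.9]
ee_rot: [-147.4, 89.9, -145.8]
wrist_force: [-0.4, -0.1, -0.1]
width: 0.724
```

```bash
python3 - <<'E'
from h import *
done([-12,0,0],[0,0,0]); print(load()[0].round(1)); s,_=st()
f=snap('scene','s27.png');cv2.imwrite('pics/s27c.png',cv2.resize(f['color'][170:300,300:460],None,fx=4.8,fy=4.5,interpolation=cv2.INTER_CUBIC))
f=snap('wrist','w27.png')
E
```

```text
[461.1 329.9 309.9]
t 36.5 pos [460.7 329.8 308.9] psi 91.6 down [-0.002 -0.001 -1.   ] F [-0.4 -0.1 -0.1] w 61.8 j7 58.1
```

View pics/s27c.png

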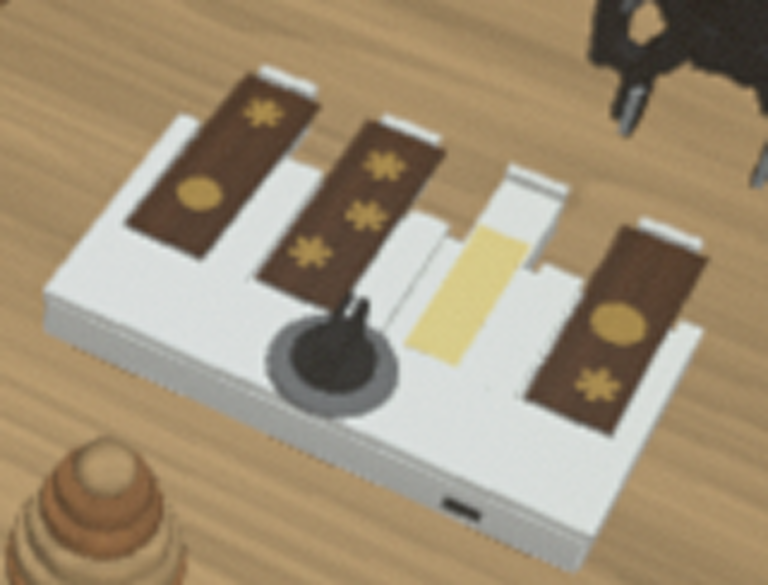

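View pics/w27.png

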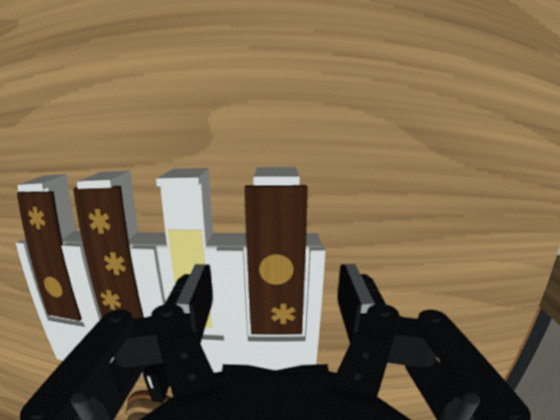

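```bash
python3 - <<'E'
from h import *
f=grab_frame('top'); fs=grab_frame('scene')
print('toy top peak', ray_pt(f,195,144,105).round(0), ray_pt(fs,321,271,105).round(0))
print('knob top', ray_pt(f,176,207,86).round(1), w2(LA,80,0).round(1), 'proj', proj(f,[*w2(LA,80,0),42]).round(1),proj(f,[*w2(LA,80,0),86]).round(1),proj(fs,[*w2(LA,80,0),86]).round(1))
goal(*w2(LA,80,0),120,91.6)
cv2.imwrite('pics/k.png',cv2.resize(f['color'][185:235,145:210],None,fx=10,fy=10,interpolation=cv2.INTER_CUBIC))
E
```

```text
toy top peak [767. 167. 105.] [767. 172. 105.]
knob top [625.5 211.4  86. ] [617.7 221.4] proj [176.3 213.5] [171.4 210.5] [370.2 241. ]
shift cm [1.7, -11.28, 15.35] turn [0.0, -0.0, 0.1] rows 3.1
```

View pics/k.png

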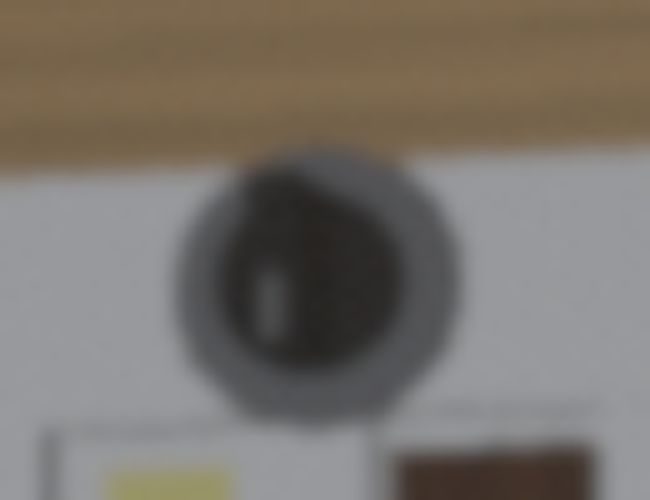

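apply_moves([
  [5,[0,-4,5],[0,0,0]],
  [5,[0,-8,10],[0,0,0]],
  [5,[0,-11.3,15.35],[0,0,0]],
  [5,[0,-11.3,15.35],[0,0,0]],
  [5,[0,-11.3,15.35],[0,0,0]],
  [5,[0,-11.3,15.35],[0,0,0]],
])

```text
clock: 37.45
tool_pos: [616.3, 223.4, 309.2]
ee_rot: [153.4, 89.8, 155.2]
wrist_force: [-0.6, 0.9, 0.5]
width: 0.587
```

```bash
python3 - <<'E'
from h import *
done([0,-11.3,15.35],[0,0,0]); print(load()[0].round(1)); s,_=st()
f=snap('wrist','w28.png');cv2.imwrite('pics/w28c.png',cv2.resize(f['color'][200:420,130:420],None,fx=2.5,fy=2.5,interpolation=cv2.INTER_CUBIC))
f=snap('scene','s28.png');cv2.imwrite('pics/s28c.png',cv2.resize(f['color'][120:300,280:470],None,fx=3.3,fy=3.3,interpolation=cv2.INTER_CUBIC))
E
```

```text
[617.7 221.3 310. ]
t 37.45 pos [616.3 223.4 309.2] psi 91.79 down [-0.002  0.001 -1.   ] F [-0.6  0.9  0.5] w 50.1 j7 73.4
```

View pics/w28c.png

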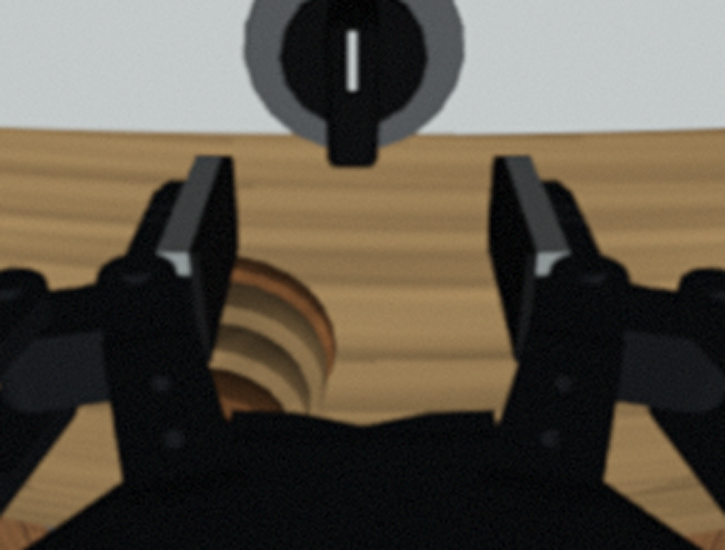

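View pics/s28c.png

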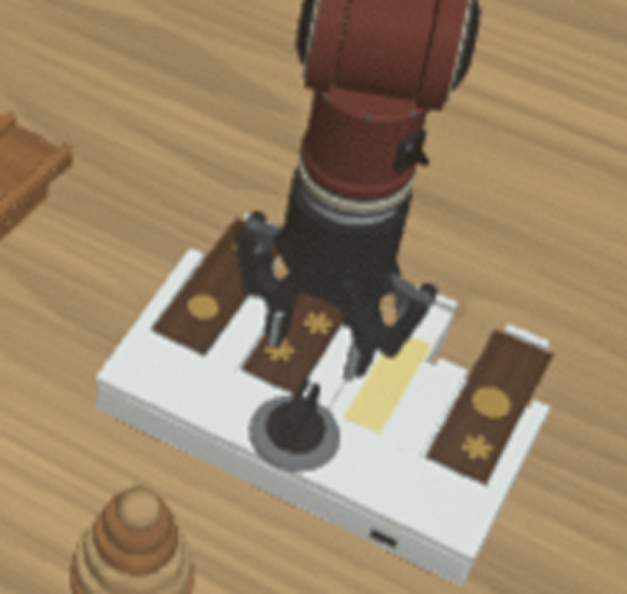

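```bash
python3 - <<'E'
from h import *
s,_=st();f=grab_frame('wrist')
for u,v,z in [(353,165,86),(353,152,86),(352,60,86),(354,50,50)]:
    p=wray(f,s,(u+.5)/2.5-.5+130,(v+.5)/2.5-.5+200,z);print(p.round(1),inv(LA,*p[:2]).round(1))
E
```

```text
t 37.55 pos [616.6 223.2 309.6] psi 91.78 down [-0.001  0.001 -1.   ] F [-0.4  0.3 -0.4] w 50.2 j7 73.4
[638.3 222.   86. ] [100.7   0. ]
[634.4 221.9  86. ] [96.8  0. ]
[608.5 220.9  86. ] [70.8 -0.2]
[618.4 221.4  50. ] [80.7 -0.1]
```

apply_moves([
  [5,[3,0,0],[0,0,0]],
  [5,[6,0,0],[0,0,0]],
  [5,[7,0,0],[0,0,0]],
  [5,[7.3,0,0],[0,0,0]],
  [5,[7.3,0,0],[0,0,0]],
  [1,[7.3,0,0],[0,0,0]],
  [1,[7.3,0,0],[0,0,0]],
  [1,[7.3,0,0],[0,0,0]],
  [1,[7.3,0,0],[0,0,0]],
  [1,[7.3,0,0],[0,0,0]],
  [1,[7.3,0,0],[0,0,0]],
], force=40)

```text
clock: 38.98
tool_pos: [618.1, 221.1, 237.6]
ee_rot: [-3.9, 89.9, -2.3]
wrist_force: [-0.5, -1.5, 5.6]
width: 0.156
```

```bash
python3 - <<'E'
from h import *
done([7.3,0,0],[0,0,0]); print(load()[0].round(1)); s,_=st(); print(s['moment'])
f=snap('wrist','w29.png');cv2.imwrite('pics/w29c.png',cv2.resize(f['color'][200:420,130:420],None,fx=2.5,fy=2.5,interpolation=cv2.INTER_CUBIC))
E
```

```text
[617.7 221.2 237. ]
t 38.98 pos [618.1 221.1 237.6] psi 91.58 down [ 0.001 -0.    -1.   ] F [-0.5 -1.5  5.6] w 13.3 j7 73.8
[-0.28976758  0.26948974 -0.01563749]
```

View pics/w29c.png

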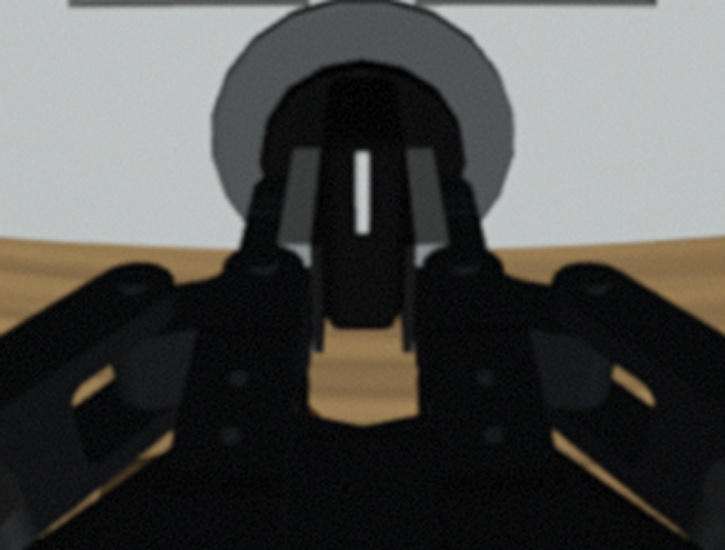

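apply_moves([
  [1,[0,0,0],[8,0,0]],
  [1,[0,0,0],[16,0,0]],
  [1,[0,0,0],[24,0,0]],
  [1,[0,0,0],[32,0,0]],
  [1,[0,0,0],[40,0,0]],
  [1,[0,0,0],[48,0,0]],
  [1,[0,0,0],[56,0,0]],
  [1,[0,0,0],[64,0,0]],
  [1,[0,0,0],[71,0,0]],
  [1,[0,0,0],[76,0,0]],
  [1,[0,0,0],[79,0,0]],
  [1,[0,0,0],[79,0,0]],
])

```text
clock: 40.52
tool_pos: [617.8, 220.7, 237.6]
ee_rot: [-1.7, 89.9, -79.1]
wrist_force: [-3.6, -1.5, 5.8]
width: 0.153
```

```bash
python3 - <<'E'
from h import *
done([0,0,0],[79,0,0]); print(load()[0].round(1)); s,_=st(); print(s['moment'])
E
```

```text
[617.7 221.2 237. ]
t 40.52 pos [617.8 220.7 237.6] psi 12.56 down [ 0.    -0.001 -1.   ] F [-3.6 -1.5  5.8] w 13.1 j7 13.2
[-0.40306306  0.36417956 -0.01032249]
```

apply_moves([
  [1,[0,0,0],[1,0,0]],
  [1,[0,0,0],[2,0,0]],
  [1,[0,0,0],[3,0,0]],
  [1,[0,0,0],[3,0,0]],
  [1,[0,0,0],[3,0,0]],
])

```text
clock: 41.15
tool_pos: [617.8, 220.9, 237.6]
ee_rot: [-4.3, 89.9, -84.4]
wrist_force: [-1.9, -2.8, 6.1]
width: 0.151
```

```bash
python3 - <<'E'
from h import *
done([0,0,0],[3,0,0]); print(load()[0].round(1)); s,_=st(); print(s['moment'])
f=snap('wrist','w30.png');cv2.imwrite('pics/w30c.png',cv2.resize(f['color'][200:420,130:420],None,fx=2.5,fy=2.5,interpolation=cv2.INTER_CUBIC))
E
```

```text
[617.7 221.2 237. ]
t 41.15 pos [617.8 220.9 237.6] psi 9.91 down [ 0.    -0.002 -1.   ] F [-1.9 -2.8  6.1] w 12.9 j7 11.1
[-0.47016362  0.44315083  0.88580835]
```

View pics/w30c.png

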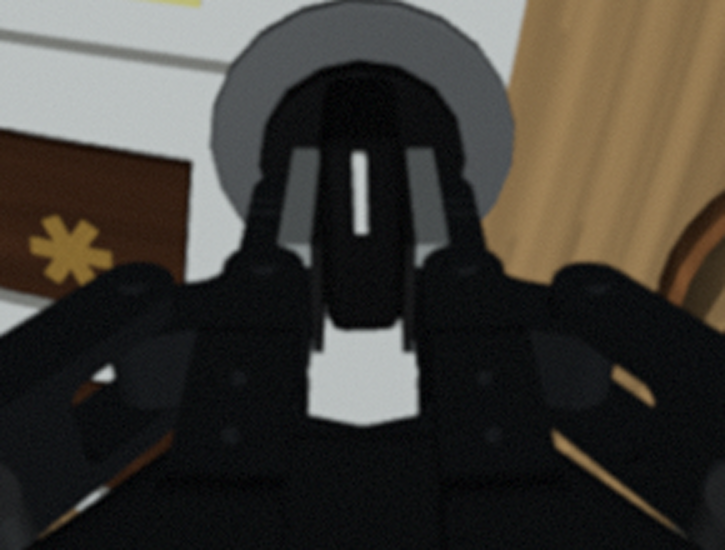

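apply_moves([
  [4,[0,0,0],[0,0,0]],
  [4,[0,0,0],[0,0,0]],
  [4,[0,0,0],[0,0,0]],
  [4,[-2,0,0],[0,0,0]],
  [4,[-5,0,0],[0,0,0]],
  [4,[-10,0,0],[0,0,0]],
  [4,[-15,0,0],[0,0,0]],
  [4,[-15,0,0],[0,0,0]],
  [4,[-15,0,0],[0,0,0]],
])

```text
clock: 42.32
tool_pos: [617.4, 221.3, 387.3]
ee_rot: [155.9, 90.0, 75.5]
wrist_force: [-0.5, -0.5, -0.1]
width: 0.469
```

```bash
python3 - <<'E'
from h import *
done([-15,0,0],[0,0,0]); print(load()[0].round(1)); s,_=st(); print(s['moment'])
f=snap('wrist','w31.png');cv2.imwrite('pics/w31c.png',cv2.resize(f['color'][100:320,130:420],None,fx=2.5,fy=2.5,interpolation=cv2.INTER_CUBIC))
f=snap('scene','s31.png')
E
```

```text
[617.8 221.3 387. ]
t 42.33 pos [617.4 221.3 387.3] psi 9.6 down [ 0.     0.001 -1.   ] F [-0.5 -0.5 -0.1] w 40.0 j7 6.2
[ 0.00291195  0.05599849 -0.02409719]
```

View pics/w31c.png

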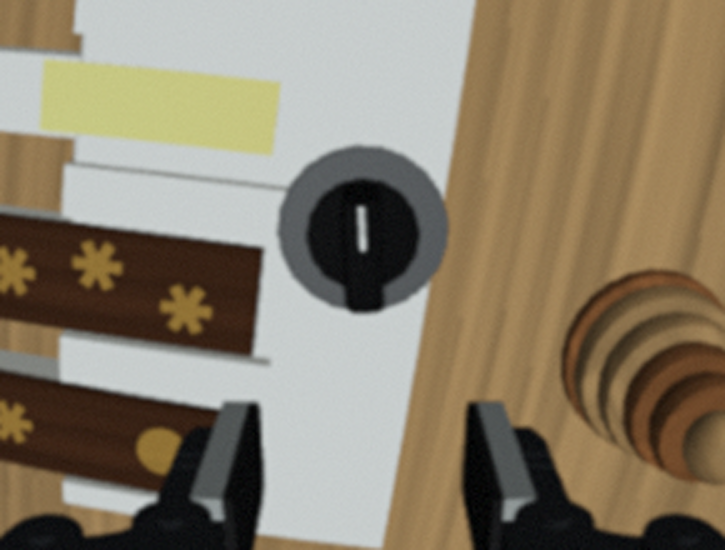

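View pics/s31.png

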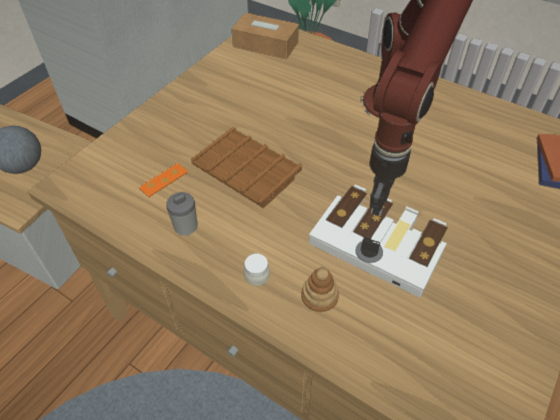

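```bash
python3 - <<'E'
from h import *
s,_=st();f=grab_frame('wrist')
P=[wray(f,s,(u+.5)/2.5-.5+130,(v+.5)/2.5-.5+100,86) for u,v in [(360.5,207),(363.5,251),(365,310)]]
for a,b in [(0,1),(0,2)]:
    d=P[b]-P[a];print(np.degrees(np.arctan2(d[1],d[0]))-1.6)
E
```

```text
t 42.42 pos [617.2 221.5 385.5] psi 9.6 down [-0.003 -0.    -1.   ] F [ 0.4 -0.4 -0.2] w 39.7 j7 6.2
-78.17289306408712
-79.53554563102185
```

```bash
python3 - <<'E'
from h import *
def meas(fn,s_R,psi,x0,y0,x1,y1):
    g=cv2.cvtColor(cv2.imread(fn),cv2.COLOR_BGR2GRAY)[y0:y1,x0:x1]
    return g
g=meas('pics/w31.png',0,0,262,174,288,212); print(g[6:30,4:24])
E
```

```text
[[ 11  13  11   7  11   7   5   9   8   8   8  10  13  13   8  11  14  13
   15  18]
 [ 15   7  11  14   8  10  21  27  31  27  21  11  15  13  14  11  11  14
   19  19]
 [ 13   9  17  16  14  17  47  86 100  79  43  17  16  15  10  14  15  18
   16  16]
 [ 10  14  10  17  16  24  76 144 166 134  72  29  14  16  11  16  11  11
   17  18]
 [ 18  13  14  18  17  26  78 151 179 149  82  29  13  14  15  13  15  13
   19  19]
 [  6   8  14  19  15  25  73 144 177 146  82  30  13  16  13   7  14  17
   15  14]
 [  9  11  13  19  17  20  68 143 175 147  80  32  12  15  16  11  13  14
   20  12]
 [ 12  13  15  21  17  24  71 142 176 150  87  33  13  13  14  11  13  19
   16  19]
 [ 15  16  14  18  19  21  70 140 177 156  92  36  14  12   9  14  13  12
   18  14]
 [ 15  10  17  17  16  24  66 138 177 163 101  40  14  15  14  18  12  14
   15  15]
 [ 16   9  15  20  19  21  56 125 173 163 106  45  16  15  16  12  14  15
   16  16]
 [ 12  14  16  17  17  19  52 118 171 164 105  42  16  14  12  15  13  14
   17  16]
 [ 11   9  12  20  15  17  50 119 168 161 103  44  15  14  14  12  12  10
   12 
[... 240 characters left out ...]
  13  15
   16  15]
 [ 15   7  17  14  20  19  49 121 179 190 132  54  18  13  14  11  12  10
   14  15]
 [ 13   9  14  11  17  17  49 116 180 188 135  56  16  11  16  11  11  11
   13  14]
 [ 13  11  10  14  19  17  39 106 177 187 131  57  15  14  14  15  12  19
   17  19]
 [ 14  11  12  17  17  17  31  91 155 172 119  50  19  16  14  17  10  11
   15  16]
 [ 12  13  11  14  18  18  23  59 107 117  78  34  13  16  15  14   8  14
   16  18]
 [ 17  11  11  15  17  20  16  26  45  50  32  19  12  15  15  17  13  15
   16  15]
 [ 14  17  15  13  17  14  17  15  20  16  21  15  13  16  11  12  11  16
   17  13]
 [ 16  10   7  16  15  16  13  18  18  13  11  14  14  15  15   7  12  14
   15  17]]
```

```bash
python3 - <<'E'
from h import *
for fn,box,psi in [('w28.png',(255,205,290,242),91.79),('w31.png',(262,174,288,212),9.6),('w29.png',(266,258,284,297),91.58),('w30.png',(266,258,284,297),9.91)]:
    g=cv2.imread('pics/'+fn).mean(2);x0,y0,x1,y1=box;g=np.clip(g[y0:y1,x0:x1]-60,0,None)
    s=g.sum(1);ok=s>0.5*s.max();c=(g*np.arange(x1-x0)).sum(1)/np.maximum(s,1)
    r=np.arange(y1-y0)[ok];k=np.polyfit(r,c[ok],1)[0]
    print(fn,ok.sum(),c[ok].mean()+x0,np.degrees(np.arctan(k)).round(2),'bar world',(psi-90+np.degrees(np.arctan(k))).round(2))
E
```

```text
w28.png 23 270.4635666939738 0.04 bar world 1.83
w31.png 17 274.3413573566745 2.58 bar world -77.82
w29.png 32 274.52232805165687 0.24 bar world 1.82
w30.png 31 273.59810096989946 1.56 bar world -78.53
```

```bash
python3 - <<'E'
from h import *
st(); print(order.close_job())
E
```

```text
t 42.48 pos [617.3 221.5 385.3] psi 9.6 down [-0.003 -0.001 -1.   ] F [-0.3 -0.3 -1. ] w 39.6 j7 6.2
the job is handed in; nothing more can be done
None
```

The job is done and handed in at about 42 s of the 210 s allowed. Only three dark tiles were present. I pushed each one out past the stand's front edge, gripped it there, and laid it face up in its own pocket: a, b and d. Then I turned the dimmer clockwise to its stop and backed off with the arm clear.

- **Tiles:** After the third tile was released, the scene and wrist pictures showed all three sitting in their pockets. The gripper's height and contact force when lowering the tiles into b and d matched tiles resting on the pocket floor. Tile a showed no contact force, so for it I rely on the height and the pictures.
- **Knob:** The torque rose to about 0.9 N m at the end of the turn, which shows it reached the stop. By image it had turned about 80.3° while pressed. After release I measured 79.6° against the 80.2° stop, which is within the measuring error. A first, rougher reading gave 78–79.5°.
- **Other objects:** In the last scene picture the cup, ring toy, cream jar and orange look-alike were where they started. I saw no knocked tile and no slackened grip during the run.

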